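# Sort the solder carriers into the return magazine

### The arm

A 6-joint arm with a two-finger parallel gripper is mounted at the origin on the work surface. World frame = base frame: x ahead of the robot, y to its left, z up, the work surface at z = 0. Lengths are in m, angles in rad, forces in N, time in s.
With the tool pointing down it reaches from about 0.275 to 0.875 m from the base axis. Payload 12.5 kg.
Tool frame: the origin (TCP) lies on the mounting face of the last link; the fingertips stand 173 mm ahead of it and the grasp point (between the pads) lies 155 mm ahead of it; z points along the fingers, y is the line along which they close (so a half turn about z gives the same grasp; the last joint's range is limited). The gripper opens to 85 mm and grips with 20 to 120 N. Pads are 22 mm wide; open, the fingers measure 114 mm over their backs; the gripper's body (76 mm by 85 mm) begins 54 mm behind the grasp point. The pads swing forward as they close: fully open they stand 13 mm farther back than shut.
Start: joints at [1.084, 0.351, 1.652, -0, 1.139, -0.085], TCP at [0.215, 0.506, 0.405] pointing down, gripper open.
Joint ranges: [-2.75, 2.75], [-0.79, 2.1], [0.01, 2.65], [-1.57, 4.71], [0.07, 3.14], [-2.87, 2.87]. Speed limits (rad/s): [2.22, 2.22, 2.79, 3.14, 3.14, 3.14].

### API

Orientations are given as a unit quaternion [w, x, y, z].
In Python, from workcell import arm, vision gives the robot as it stands.
- The arm moves only by the tool drive_tool, never from a script. Its argument "moves" is a list of rows, each an object with "slide": the shift along the tool's x, y, z in m, a list of three; "dr": the turn, a rotation vector about the tool's x, y, z in degrees, a list of three; "hand": the gripper command: -1 is fully open, 1 is shut, values between are in proportion. In form: [{"slide": [dx, dy, dz], "dr": [rx, ry, rz], "hand": hand}, ...]. A call has 1 to 5 rows; each row shifts and turns the commanded pose from where the row before left it, along the tool's axes as they then stand; what a row does not reach is not made up. A row lasts 1/8 s, in which the tool goes at most 62.5 mm and 10.7 degrees, less where a joint would pass 70% of its speed; a pose out of reach is approached as far as the arm can. A call is refused whole if a number of a shift passes 0.0625 or a number of a turn 10.7, either way. A call with a gripper value outside its range is refused whole. The fingers move at their own pace and stop on an object; "newtons" is the grip in N (left out, the last holds). Time passes only in rows, so rows that do not move let the fingers close. It gives the time, the measured TCP pose, the force, the opening and the grip force at its end, in the units of the state.
- arm.read_state(): the state, without advancing time (a new reading comes with each control period).
- vision.grab_frame(name): name is "scene" or "top"; returns a dict with "frame" (384x512x3 uint8, red, green, blue), "fov_y" (degrees; the focal length in pixels is half the picture's height over the tangent of half this angle, whatever the lens; pixels are square), "cx", "cy" (the principal point, pixels), "camera_from_world" (4x4, takes a point from world to camera coordinates). Camera axes: x right, y up, looking along -z (the intrinsics and any distortion apply to the point x, -y, -z); pixel columns grow to the right and rows downward; lengths in m; the calibration is good to about 2 mm. A picture is of the moment at which its call begins. There is no depth.
- arm.job_done(): hands the job in; it is judged then, once.
The state is a dict: "time": time; "q": joint angles; "qvel": joint speeds; "effort": joint torques, N m; "tcp_pos": TCP position; "eef_rot": TCP orientation; "wrist_force": force on the tool from outside, world axes, zero at the start; "moment": the same for the moment, N m; "finger_gap": finger opening in m; "gripper_force": force on a finger pad.
Only numpy, scipy, OpenCV 4.12 (cv2) and the standard library are available. Lean on these libraries where they do the work, as an engineer would, in place of code of your own. Each camera call takes 0.05 s, during which the arm holds its last target. There are 200 camera calls.

### The job

Sort the three solder carriers lying on the plate into the return magazine by width: the two narrow ones into the narrow lane, the wide one into the wide lane behind the carrier already there, each going in with its finger slot leading. Slide them flat on the plate (the finger slot is there to hook them by), without lifting them or touching the boards, and press the last carrier of each lane in against the sprung buffer until the catch snaps in behind it, without ramming the buffer solid. Leave everything else on the plate alone.

Things in the scene. Friction and masses are not known exactly. Their poses are not given: they have to be found in the camera images.
- lane_narrow: lane for narrow carriers, left of the robot: two fixed aluminium rails 22 mm high, 10 mm thick, 84 mm apart inside, 360 mm long, open on top, no floor. Origin: on the plate, middle of the mouth; +y runs into the lane. Slippery liners. Lead-ins flare 15 mm a side over 57 mm before the mouth. Starts empty. Which lane is nearer the robot varies
- catch_narrow (a joint): steel leaf catch in the +x rail of the narrow lane, hinged at y 15 mm, nose at y 65 mm, 10 mm into the lane, 16 mm high. 0 = sprung in; 0.1 to 0.2 rad = pushed aside by a carrier going in (2 to 6 N of drag); it snaps back behind the carrier's rear edge and bars the way out. Catch and buffer share one bar, clamped up to 6 mm nearer to or farther from the mouth than these figures
- buffer_narrow (a joint): sprung rubber buffer bar at the end of the narrow lane, 60 mm wide, face at y 282.5 mm (up to 6 mm off, with the catch). Value: how far it is pressed, 0 to 0.010 m (solid); 1.6 N at first, 0.8 N more per mm. Two carriers end to end must press it about 3 mm before the catch can snap in behind them; it then holds them tight against the catch
- lane_wide: lane for wide carriers, left of the robot: two fixed aluminium rails 22 mm high, 10 mm thick, 114 mm apart inside, 360 mm long, open on top, no floor. Origin: on the plate, middle of the mouth; +y runs into the lane. Slippery liners. Lead-ins flare 15 mm a side over 57 mm before the mouth. Starts with carrier_d inside. Which lane is nearer the robot varies
- catch_wide (a joint): steel leaf catch in the +x rail of the wide lane, hinged at y 15 mm, nose at y 65 mm, 10 mm into the lane, 16 mm high. 0 = sprung in; 0.1 to 0.2 rad = pushed aside by a carrier going in (2 to 6 N of drag); it snaps back behind the carrier's rear edge and bars the way out. Catch and buffer share one bar, clamped up to 6 mm nearer to or farther from the mouth than these figures
- buffer_wide (a joint): sprung rubber buffer bar at the end of the wide lane, 60 mm wide, face at y 282.5 mm (up to 6 mm off, with the catch). Value: how far it is pressed, 0 to 0.010 m (solid); 1.6 N at first, 0.8 N more per mm. Two carriers end to end must press it about 3 mm before the catch can snap in behind them; it then holds them tight against the catch
- rack: aluminium profile 400 x 30 x 30 mm, fixed across the far ends of both lanes (its x is the lanes' x, the lanes lie 160 mm apart on it); origin under its centre, 375 mm beyond the mouths
- carrier_a: Narrow solder carrier: black plate 80 (x) x 110 (y) x 16 mm, 0.2 to 0.4 kg. Origin: centre of its underside; +y is its leading end. Finger slot: through hole 44 (x) x 36 mm (y) centred at y = 27 mm, 10 mm from the leading edge; 10 mm chamfers on the leading corners. Board behind it, y -52 to -4 mm, its parts up to 36 mm high. Starts right of the lanes, leading end roughly towards them
- carrier_b: Narrow solder carrier: black plate 80 (x) x 110 (y) x 16 mm, 0.2 to 0.4 kg. Origin: centre of its underside; +y is its leading end. Finger slot: through hole 44 (x) x 36 mm (y) centred at y = 27 mm, 10 mm from the leading edge; 10 mm chamfers on the leading corners. Board behind it, y -52 to -4 mm, its parts up to 36 mm high. Starts right of the lanes, leading end roughly towards them
- carrier_c: Wide solder carrier: black plate 110 (x) x 110 (y) x 16 mm, 0.2 to 0.4 kg. Origin: centre of its underside; +y is its leading end. Finger slot: through hole 44 (x) x 36 mm (y) centred at y = 27 mm, 10 mm from the leading edge; 10 mm chamfers on the leading corners. Board behind it, y -52 to -4 mm, its parts up to 36 mm high. Starts right of the lanes, leading end roughly towards them
- carrier_d: Wide solder carrier: black plate 110 (x) x 110 (y) x 16 mm, 0.2 to 0.4 kg. Origin: centre of its underside; +y is its leading end. Finger slot: through hole 44 (x) x 36 mm (y) centred at y = 27 mm, 10 mm from the leading edge; 10 mm chamfers on the leading corners. Board behind it, y -52 to -4 mm, its parts up to 36 mm high. Starts in the wide lane past the catch, short of the buffer; it stays there, pushed along by carrier_c
- board_a: the soldered board on carrier_a, fixed to it; origin at the centre of the board's underside, at (0, -28, 16) mm on the carrier
- board_b: the soldered board on carrier_b, fixed to it; origin at the centre of the board's underside, at (0, -28, 16) mm on the carrier
- board_c: the soldered board on carrier_c, fixed to it; origin at the centre of the board's underside, at (0, -28, 16) mm on the carrier
- board_d: the soldered board on carrier_d, fixed to it; origin at the centre of the board's underside, at (0, -28, 16) mm on the carrier
- reel: solder wire reel standing on its flange, 56 mm across, 50 mm high; origin under its centre; bystander
- collar: gold clamp collar of a soldering head, ring 70 mm across with two ears, 118 mm over the ears (its y), 14 mm high; origin under its centre; bystander
- flux: white flux bottle, 48 mm across, 110 mm high; origin under its centre; bystander
- brush: cleaning brush, 170 mm long, lying along its x; bystander
- tip_cleaner: round steel tip-cleaning pot with brass wool, 80 mm across, 51 mm high; origin under its centre; bystander
- hex_key: L-shaped hex key, 115 mm long along its x, 8 mm thick; bystander
- cartridge: heater cartridge, a steel cylinder 80 mm long along its x, 21 mm across; bystander
There are look-alikes about, which are no part of the job. Leave any turquoise look-alike of the carrier_a alone.

How it is judged:
At the end, for the whole second after the job is handed in: Both narrow carriers in the narrow lane, both wide ones in the wide lane (within 6 mm of its middle, 105 to 250 mm in from the mouth), slot end leading (boards 72 to 115 or 182 to 225 mm in), flat, at rest; in each lane the catch is in (under 0.05 rad) and the buffer still pressed (over 0.8 mm) (x of carrier_a in the frame of lane_narrow between -0.006 and 0.006 m and y of carrier_a in the frame of lane_narrow between 0.105 and 0.25 m and (y of board_a in the frame of lane_narrow between 0.072 and 0.115 m or y of board_a in the frame of lane_narrow between 0.182 and 0.225 m) and angle between each of carrier_a, carrier_b, carrier_c, carrier_d's own z axis and vertical below 0.06 rad and linear speed of each of carrier_a, carrier_b, carrier_c, carrier_d below 0.01 m/s and x of carrier_b in the frame of lane_narrow between -0.006 and 0.006 m and y of carrier_b in the frame of lane_narrow between 0.105 and 0.25 m and (y of board_b in the frame of lane_narrow between 0.072 and 0.115 m or y of board_b in the frame of lane_narrow between 0.182 and 0.225 m) and x of carrier_c in the frame of lane_wide between -0.006 and 0.006 m and y of carrier_c in the frame of lane_wide between 0.105 and 0.25 m and (y of board_c in the frame of lane_wide between 0.072 and 0.115 m or y of board_c in the frame of lane_wide between 0.182 and 0.225 m) and x of carrier_d in the frame of lane_wide between -0.006 and 0.006 m and y of carrier_d in the frame of lane_wide between 0.105 and 0.25 m and (y of board_d in the frame of lane_wide between 0.072 and 0.115 m or y of board_d in the frame of lane_wide between 0.182 and 0.225 m) and value of joint each of catch_narrow, catch_wide below 0.05 rad and value of joint each of buffer_narrow, buffer_wide above 0.0008 m); the robot touches nothing.
It fails at once if a carrier is lifted or tipped off the plate (over 12 mm or 0.15 rad) (height (world z) of any of carrier_a, carrier_b, carrier_c, carrier_d above 0.012 m or angle between any of carrier_a, carrier_b, carrier_c, carrier_d's own z axis and vertical above 0.15 rad).
It fails at once if the robot touches a soldered board (over 1.5 N) (contact force between any of board_a, board_b, board_c, board_d and the fingers above 1.5 N or contact force between any of board_a, board_b, board_c, board_d and the arm above 1.5 N).
It fails at once if a buffer is rammed solid (pressed over 9.2 mm) (value of joint any of buffer_narrow, buffer_wide above 0.0092 m).
It fails at once if a bystander is shifted by more than 20 mm (distance of any of reel, collar, flux, brush, tip_cleaner, hex_key, cartridge from where it was at the start of the episode above 0.02 m).
It also fails if it takes over 72 s, if anything falls off the work surface, if the arm or the gripper's body presses on something with over 40 N, if the wrist force passes 120 N, or if a joint passes its speed limit or range.

## Working session

There is one attempt and no reset: what is moved stays moved. The work goes in short steps, Python scripts to look and compute and a tool call to move; the robot and the scene stay as the last step left them, time stands still between calls to the robot, and variables do not carry over. Pictures are saved under pics/ and viewed, at most 10 in all, crops included, and the job is handed in when it is done.

Besides the shell and the picture viewer there is one more tool, called after "Emit:" in YAML: its name, and indented under it one key for each argument. drive_tool: Moves the arm, as the interface text tells. Its arguments: {"type":"object","properties":{"moves":{"type":"array","items":{"type":"object","properties":{"slide":{"type":"array","items":{"type":"number"}},"dr":{"type":"array","items":{"type":"number"}},"hand":{"type":"number"}}}},"newtons":{"type":"number"}},"required":["moves"]}

```bash
ls; mkdir -p pics; cat > h.py <<'E'
import numpy as np, cv2
from workcell import arm, vision
def grab(n,f=None):
    d=vision.grab_frame(n)
    if f: cv2.imwrite('pics/'+f,d['frame'][:,:,::-1])
    return d
def ray(d,u,v,z):
    f=192/np.tan(np.radians(d['fov_y']/2)); M=np.linalg.inv(d['camera_from_world'])
    r=M[:3,:3]@np.array([(u-d['cx'])/f,-(v-d['cy'])/f,-1]); o=M[:3,3]
    return o+r*(z-o[2])/r[2]
def proj(d,p):
    f=192/np.tan(np.radians(d['fov_y']/2)); c=d['camera_from_world']@np.append(p,1)
    return d['cx']+f*c[0]/-c[2], d['cy']-f*c[1]/-c[2]
E
python3 - <<'E'
from h import *
for n in('top','scene'):
    d=grab(n,n+'0.png'); print({k:v for k,v in d.items() if k!='frame'})
print(arm.read_state())
E
```

```text
pics
{'fov_y': 44.26025749400867, 'cx': 250.79084923830266, 'cy': 187.02273932629325, 'camera_from_world': array([[ 0.00793247, -0.9999318 ,  0.008571  , -0.05542112],
       [ 0.98274072,  0.00937969,  0.18475036, -0.49655657],
       [-0.18481816,  0.00695755,  0.98274811, -1.34889976],
       [ 0.        ,  0.        ,  0.        ,  1.        ]])}
{'fov_y': 57.49720991995461, 'cx': 258.2276345541891, 'cy': 195.72827060336897, 'camera_from_world': array([[ 5.23148027e-01,  8.52241450e-01, -8.08716025e-04,
        -2.46535446e-01],
       [-6.05223161e-01,  3.72183717e-01,  7.03693261e-01,
         2.82408529e-01],
       [ 6.00017556e-01, -3.67646287e-01,  7.10503441e-01,
        -1.67752098e+00],
       [ 0.00000000e+00,  0.00000000e+00,  0.00000000e+00,
         1.00000000e+00]])}
{'time': 0.1, 'q': array([ 1.08441874e+00,  3.51206170e-01,  1.65235151e+00,  2.07181768e-05,
        1.13909368e+00, -8.46120759e-02]), 'qvel': array([ 3.77113797e-05, -1.92724952e-03, -3.31069924e-04, -1.28228188e-03,
       -6.69744580e-05,  7.37220695e-04]), 'effort': array([ 9.05863435e-04, -5.06835687e+01, -2.91870403e+01, -1.14570767e-04,
        2.79715045e-03, -2.22820955e-05]), 'tcp_pos': array([0.21500351, 0.50611509, 0.40420238]), 'eef_rot': array([-1.58108820e-04,  1.99538638e-01,  9.79889816e-01, -5.05277865e-04]), 'wrist_force': array([ 0.41302545, -0.53623354, -0.7204531 ]), 'moment': array([-0.0059043 ,  0.0259793 ,  0.00543332]), 'gripper_force': 0.0, 'finger_gap': 0.08563419732003238}
```

View pics/top0.png

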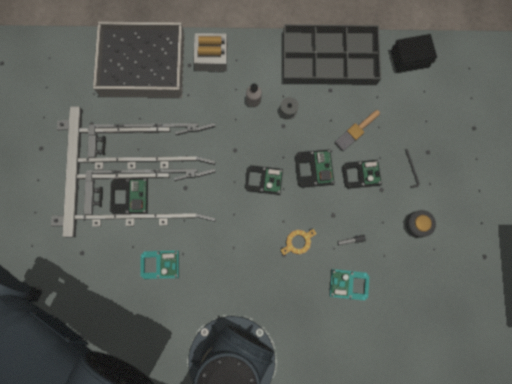

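View pics/scene0.png

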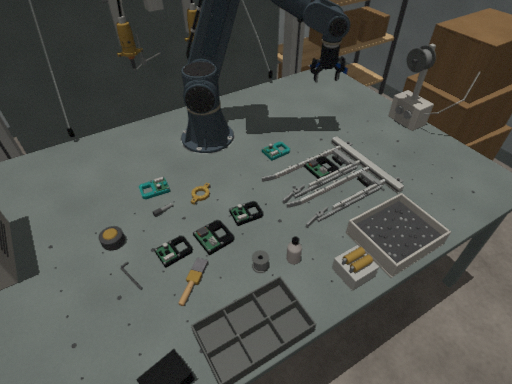

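```bash
python3 - <<'E'
from h import *
im=cv2.imread('pics/top0.png')
c=im[95:245,45:405]; cv2.imwrite('pics/c1.png',cv2.resize(c,None,fx=2.2,fy=2.2,interpolation=cv2.INTER_CUBIC))
d=grab('top')
m=(im.max(2)<42).astype(np.uint8)
n,l,s,ce=cv2.connectedComponentsWithStats(m)
for i in range(1,n):
    if 40<s[i,4]<3000 and 90<ce[i,1]<240: print('dark',s[i],ce[i].round(1),ray(d,*ce[i],.016).round(3))
hsv=cv2.cvtColor(im,cv2.COLOR_BGR2HSV)
g=((hsv[...,0]>60)&(hsv[...,0]<88)&(hsv[...,1]>110)).astype(np.uint8)
g=cv2.morphologyEx(g,cv2.MORPH_CLOSE,np.ones((5,5)))
n,l,s,ce=cv2.connectedComponentsWithStats(g)
for i in range(1,n):
    if s[i,4]>60:
        r=cv2.minAreaRect(np.argwhere(l==i)[:,::-1].astype(np.float32)); print('green',s[i],np.round(r[0],1),np.round(r[1],1),round(r[2],1),ray(d,*r[0],.018).round(3))
E
```

```text
green [141 252  37  26 408] [159.  264.5] [25. 36.] 90.0 [0.269 0.215 0.018]
green [331 271  38  29 364] [349.5 284.4] [37.1 26.1] 6.3 [ 0.217 -0.341  0.018]
```

View pics/c1.png

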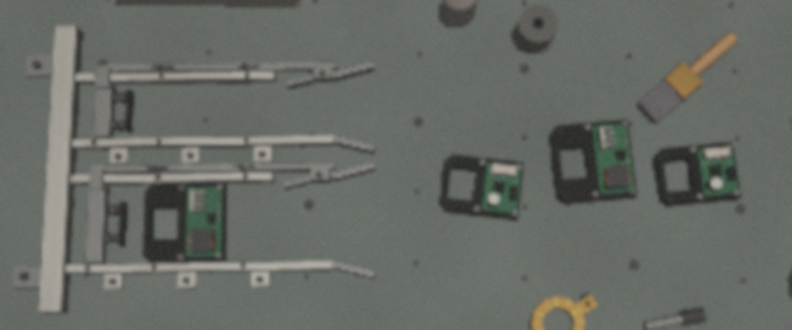

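The crop shows the narrow lane above (rails at crop rows ~75/142), the wide lane below (rows ~178/267, carrier_d at (185,222)). The free carriers are narrow at (482,187), wide at (592,162) and narrow at (697,175), slots all to the left.

```bash
python3 - <<'E'
from h import *
im=cv2.imread('pics/top0.png'); d=grab('top')
b=cv2.GaussianBlur(im,(0,0),.7).astype(int)
print(im[150,230],im[180,250])
m=(((b.max(2)<62))|((b[...,1]-b[...,2]>25)&(b[...,1]-b[...,0]>8))).astype(np.uint8)
def W(p,z): return ray(d,*p,z)[:2]
for nm,(x0,y0,x1,y1) in dict(n1=(240,158,290,202),w=(288,143,338,192),n2=(338,155,388,194),dd=(104,172,152,218)).items():
    k=np.zeros_like(m);k[y0:y1,x0:x1]=m[y0:y1,x0:x1]
    cs,h=cv2.findContours(k,cv2.RETR_CCOMP,cv2.CHAIN_APPROX_NONE)
    i=max(range(len(cs)),key=lambda i:cv2.contourArea(cs[i]) if h[0,i,3]<0 else 0)
    P=np.array([W(p,.016) for p in cs[i][:,0]],np.float32); r=cv2.minAreaRect(P)
    print(nm,np.round(r[0],4),np.round(r[1],4),round(r[2],1))
    for j in range(len(cs)):
        if h[0,j,3]==i and cv2.contourArea(cs[j])>40:
            k2=cv2.moments(cs[j]); c=(k2['m10']/k2['m00'],k2['m01']/k2['m00']); print('  slot',np.round(c,1),W(c,.008).round(4),cv2.contourArea(cs[j]))
# rails: bright columns at several image columns
for c in (95,110,130,155,175,195,205):
    v=b[100:235,c].max(1); print(c,[(100+i,v[i]) for i in range(1,134) if v[i]>125 and v[i]>=v[i-1] and v[i]>v[i+1]])
E
```

```text
[105 110 106] [100 105 100]
n1 [ 0.5287 -0.0635] [0.0539 0.0769] 84.0
  slot [254.4 178.7] [ 0.5302 -0.062 ] 212.5
w [ 0.5604 -0.2173] [0.107  0.0585] 4.9
  slot [304.8 169.4] [ 0.5609 -0.2164] 189.5
n2 [ 0.5439 -0.3611] [0.0762 0.0607] 7.0
  slot [351.9 174.9] [ 0.5449 -0.3605] 188.0
dd [0.4733 0.343 ] [0.1018 0.0511] 3.2
  slot [120.  196.5] [0.4713 0.3434] 215.0
95 [(130, np.int64(129)), (159, np.int64(150)), (166, np.int64(141)), (176, np.int64(153)), (217, np.int64(160)), (220, np.int64(148)), (225, np.int64(137))]
110 [(129, np.int64(147)), (159, np.int64(150)), (176, np.int64(155)), (216, np.int64(155))]
130 [(129, np.int64(146)), (159, np.int64(157)), (163, np.int64(142)), (168, np.int64(137)), (175, np.int64(155)), (216, np.int64(155)), (219, np.int64(147)), (224, np.int64(134))]
155 [(129, np.int64(143)), (159, np.int64(138)), (175, np.int64(127))]
175 [(158, np.int64(157)), (215, np.int64(165))]
195 [(157, np.int64(151)), (215, np.int64(152))]
205 [(172, np.int64(126)), (217, np.int64(129))]
```

```bash
python3 - <<'E'
from h import *
im=cv2.imread('pics/top0.png'); d=grab('top')
b=cv2.GaussianBlur(im,(0,0),.7).astype(float).max(2)
for nm,r0,off in(('narrow',158.5,.047),('wide',216,.062),('wide+x',175.5,-.062)):
    P=[]
    for c in (range(92,190,2) if r0!=175.5 else range(92,165,2)):
        rr=np.arange(int(r0)-3,int(r0)+5); w=np.clip(b[rr,c]-122,0,None)
        if w.sum()>20: P.append(ray(d,c,(rr*w).sum()/w.sum(),.021)[:2])
    P=np.array(P); k=np.polyfit(P[:,1],P[:,0],1); 
    print(nm,'dx/dy',k[0].round(4),'n',len(P),'centre x at y=.1,.2,.3',(np.polyval(k,[.1,.2,.3])+off).round(4), 'res',np.std(P[:,0]-np.polyval(k,P[:,1])).round(4))
for r in (140,150,190,205): 
    v=b[r,60:95]; print(r,[int(x) for x in v]) 
for u,v in ((79.,145),(75.5,200)): print('rack front',ray(d,u,v,.03).round(4))
for u,v in ((197,156.5),(197,214.5),(214.5,162.5),(214.5,219.5)): print('mouth',ray(d,u,v,.021).round(4))
E
```

```text
narrow dx/dy -0.0238 n 46 centre x at y=.1,.2,.3 [0.6381 0.6358 0.6334] res 0.0013
wide dx/dy -0.029 n 47 centre x at y=.1,.2,.3 [0.478  0.4751 0.4722] res 0.0019
wide+x dx/dy -0.0298 n 34 centre x at y=.1,.2,.3 [0.4797 0.4767 0.4737] res 0.0005
140 [107, 107, 108, 107, 108, 108, 109, 118, 138, 154, 159, 159, 159, 159, 161, 160, 151, 124, 91, 70, 74, 91, 104, 108, 108, 108, 108, 109, 114, 119, 121, 122, 123, 122, 113]
150 [107, 107, 108, 108, 108, 110, 118, 132, 148, 158, 162, 162, 162, 162, 162, 160, 146, 113, 80, 72, 85, 100, 106, 108, 108, 107, 106, 107, 113, 119, 122, 123, 123, 119, 107]
190 [109, 109, 110, 112, 124, 144, 160, 165, 166, 166, 166, 166, 166, 161, 145, 112, 81, 73, 86, 100, 106, 107, 107, 108, 110, 117, 124, 126, 125, 125, 124, 116, 94, 73, 69]
205 [109, 110, 113, 124, 144, 160, 165, 167, 166, 166, 166, 166, 164, 151, 118, 82, 72, 85, 100, 107, 109, 109, 110, 114, 119, 123, 126, 126, 126, 126, 118, 97, 79, 75, 81]
rack front [0.6248 0.4707 0.03  ]
rack front [0.456  0.4684 0.03  ]
mouth [0.5948 0.1133 0.021 ]
mouth [0.4171 0.1081 0.021 ]
mouth [0.5766 0.0596 0.021 ]
mouth [0.4026 0.0557 0.021 ]
```

Emit:
drive_tool:
  moves:
    - {"slide":[0,0,0],"dr":[0,0,0],"hand":0.85}
    - {"slide":[0,0,0.02],"dr":[0,0,0],"hand":0.85}
  newtons: 30

```text
time: 0.5
tcp_pos: [0.2152, 0.5064, 0.3856]
eef_rot: [0.0, 0.2, 0.98, 0.001]
wrist_force: [0.7, -0.2, -0.5]
finger_gap: 0.0513
gripper_force: 0.0
```

Emit:
drive_tool:
  moves:
    - {"slide":[-0.0465,-0.0358,0.008],"dr":[0,0,0],"hand":0.88}
    - {"slide":[-0.0465,-0.0358,0.008],"dr":[0,0,0],"hand":0.88}
    - {"slide":[-0.0465,-0.0358,0.008],"dr":[0,0,0],"hand":0.88}
    - {"slide":[-0.0465,-0.0358,0.008],"dr":[0,0,0],"hand":0.88}
    - {"slide":[-0.0465,-0.0358,0.008],"dr":[0,0,0],"hand":0.88}

```text
time: 1.12
tcp_pos: [0.3597, 0.2489, 0.3447]
eef_rot: [0.0, 0.199, 0.98, 0.0]
wrist_force: [0.5, 0.8, 0.0]
finger_gap: 0.0051
gripper_force: 0.0
```

Emit:
drive_tool:
  moves:
    - {"slide":[-0.0465,-0.0358,0.008],"dr":[0,0,0],"hand":0.88}
    - {"slide":[-0.0465,-0.0358,0.008],"dr":[0,0,0],"hand":0.88}
    - {"slide":[-0.0465,-0.0358,0.008],"dr":[0,0,0],"hand":0.88}
    - {"slide":[-0.0465,-0.0358,0.008],"dr":[0,0,0],"hand":0.88}
    - {"slide":[-0.0465,-0.0358,0.008],"dr":[0,0,0],"hand":0.88}

```text
time: 1.75
tcp_pos: [0.5038, -0.0071, 0.3046]
eef_rot: [0.0, 0.2, 0.98, 0.0]
wrist_force: [0.4, 0.6, 0.4]
finger_gap: 0.0052
gripper_force: 0.0
```

Emit:
drive_tool:
  moves:
    - {"slide":[-0.0465,-0.0358,0.008],"dr":[0,0,0],"hand":0.88}
    - {"slide":[0,0,0],"dr":[0,0,10.5],"hand":0.88}
    - {"slide":[0,0,0],"dr":[0,0,10.5],"hand":0.88}
    - {"slide":[0,0,0],"dr":[0,0,10.5],"hand":0.88}
    - {"slide":[0,0,0],"dr":[0,0,10.5],"hand":0.88}

```text
time: 2.38
tcp_pos: [0.5318, -0.0563, 0.2967]
eef_rot: [-0.0, 0.54, 0.842, 0.0]
wrist_force: [0.3, -0.1, -0.5]
finger_gap: 0.0054
gripper_force: 0.0
```

Emit:
drive_tool:
  moves:
    - {"slide":[0,0,0],"dr":[0,0,10.5],"hand":0.88}
    - {"slide":[0,0,0],"dr":[0,0,10.5],"hand":0.88}
    - {"slide":[0,0,0],"dr":[0,0,10],"hand":0.88}
    - {"slide":[0,0,0],"dr":[0,0,0],"hand":0.88}
    - {"slide":[0,0,0],"dr":[0,0,0],"hand":0.88}

```text
time: 3.0
tcp_pos: [0.5318, -0.0563, 0.2967]
eef_rot: [-0.0, 0.742, 0.67, -0.0]
wrist_force: [-0.3, -0.1, -0.0]
finger_gap: 0.0054
gripper_force: 0.0
```

```bash
cat >> h.py <<'E'
from scipy.spatial.transform import Rotation
def goal(x,y,z=None,yaw=None):
    "tool-axis shift to world target; yaw=world angle of tool y, deg"
    s=arm.read_state(); q=s['eef_rot']; R=Rotation.from_quat(np.roll(q,-1)).as_matrix()
    a=np.degrees(np.arctan2(R[1,1],R[0,1])); t=s['tcp_pos']; w=np.array([x,y,t[2] if z is None else z])-t
    print('t',round(s['time'],2),'tcp',t.round(4),'yaw',a.round(2),'tilt',R[:2,2].round(4),'shift',(R.T@w).round(4),'turn',None if yaw is None else round(a-yaw,2),'F',s['wrist_force'].round(1),'gap',round(s['finger_gap'],4))
E
python3 -c "
from h import *
goal(.531,-.058,.2,-6)
d=grab('top','t1.png'); print(proj(d,(.5302,-.062,.008)))
im=cv2.imread('pics/t1.png'); cv2.imwrite('pics/t1c.png',cv2.resize(im[130:230,200:330],None,fx=4,fy=4))
"
```

```text
t 3.0 tcp [ 0.5318 -0.0563  0.2967] yaw -5.8 tilt [-0.  0.] shift [-0.0018 -0.0006  0.0967] turn 0.2 F [-0.3 -0.1 -0. ] gap 0.0054
(np.float64(254.34920319967205), np.float64(178.69542590681075))
```

View pics/t1c.png

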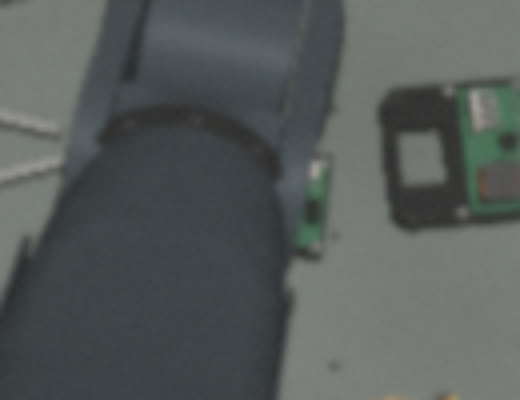

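The top view is blocked by the arm (only the board edge at (310,205) shows), so I'll descend to just above the carrier and check in the scene view.

Emit:
drive_tool:
  moves:
    - {"slide":[-0.002,0,0.045],"dr":[0,0,0],"hand":0.88}
    - {"slide":[0,0,0.045],"dr":[0,0,0],"hand":0.88}
    - {"slide":[0,0,0],"dr":[0,0,0],"hand":0.88}

```text
time: 3.42
tcp_pos: [0.5307, -0.0581, 0.2045]
eef_rot: [-0.002, 0.743, 0.67, -0.002]
wrist_force: [0.6, -0.9, 0.3]
finger_gap: 0.0051
gripper_force: 0.0
```

```bash
python3 -c "
from h import *
goal(.531,-.058,.18,-6)
d=grab('scene','s1.png')
u,v=proj(d,(.5302,-.062,.016)); print(u,v,proj(d,(.531,-.058,.034)))
u,v=int(u),int(v)
im=cv2.imread('pics/s1.png'); cv2.imwrite('pics/s1c.png',cv2.resize(im[v-55:v+40,u-60:u+60],None,fx=5,fy=5,interpolation=cv2.INTER_CUBIC))
"
```

```text
t 3.42 tcp [ 0.5307 -0.0581  0.2045] yaw -5.92 tilt [-0.0055  0.0011] shift [0.0001 0.0004 0.0245] turn 0.08 F [ 0.6 -0.9  0.3] gap 0.0051
252.41371741766906 209.01161305531784 (np.float64(253.37752207575855), np.float64(205.48801577728995))
```

View pics/s1c.png

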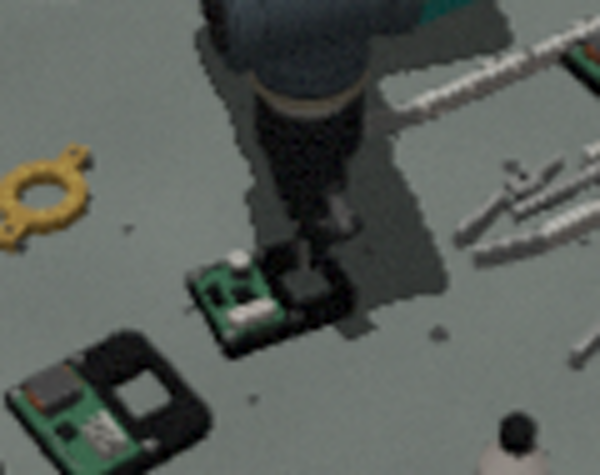

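The fingers (305,265) are right above the slot (305,285) of the nearest narrow carrier, as projected.

Emit:
drive_tool:
  moves:
    - {"slide":[0,0,0.012],"dr":[0,0,0],"hand":0.88}
    - {"slide":[0,0,0.012],"dr":[0,0,0],"hand":0.88}
    - {"slide":[0,0,0],"dr":[0,0,0],"hand":0.88}

```text
time: 3.85
tcp_pos: [0.5315, -0.0582, 0.1823]
eef_rot: [-0.0, 0.743, 0.669, -0.0]
wrist_force: [0.3, 0.4, 0.3]
finger_gap: 0.0051
gripper_force: 0.0
```

Emit:
drive_tool:
  moves:
    - {"slide":[0,0,0],"dr":[0,0,0],"hand":0.5}
    - {"slide":[0,0,0],"dr":[0,0,0],"hand":0.5}
    - {"slide":[0,0,0],"dr":[0,0,0],"hand":0.5}
  newtons: 20

```text
time: 4.22
tcp_pos: [0.5317, -0.0583, 0.183]
eef_rot: [0.0, 0.743, 0.669, 0.0]
wrist_force: [-0.2, 0.5, 0.7]
finger_gap: 0.0213
gripper_force: 0.6
```

Emit:
drive_tool:
  moves:
    - {"slide":[0,0,0.004],"dr":[0,0,0],"hand":0.5}
    - {"slide":[0,0,0],"dr":[0,0,0],"hand":0.3}
    - {"slide":[0,0,0],"dr":[0,0,0],"hand":0.3}
    - {"slide":[0,0,0],"dr":[0,0,0],"hand":0.3}

```text
time: 4.72
tcp_pos: [0.5319, -0.0583, 0.1818]
eef_rot: [0.001, 0.743, 0.669, 0.0]
wrist_force: [-16.8, 1.4, 46.0]
finger_gap: 0.0234
gripper_force: 29.6
```

```bash
python3 -c "
from h import *
goal(.6395,.05,None,0)
"
```

```text
t 4.72 tcp [ 0.5319 -0.0583  0.1818] yaw -6.01 tilt [ 0.0017 -0.0004] shift [1.19e-01 9.57e-02 1.00e-04] turn -6.01 F [-16.8   1.4  46. ] gap 0.0234
```

Emit:
drive_tool:
  moves:
    - {"slide":[0,0,-0.003],"dr":[0,0,0],"hand":0.5}
    - {"slide":[0,0,0],"dr":[0,0,0],"hand":0.5}

```text
time: 4.97
tcp_pos: [0.5322, -0.0583, 0.1827]
eef_rot: [0.001, 0.743, 0.669, 0.001]
wrist_force: [-2.6, -0.3, 13.7]
finger_gap: 0.0213
gripper_force: 7.0
```

Emit:
drive_tool:
  moves:
    - {"slide":[0,0,-0.002],"dr":[0,0,0],"hand":0.5}
    - {"slide":[0,0,0],"dr":[0,0,0],"hand":0.5}

```text
time: 5.22
tcp_pos: [0.5314, -0.0582, 0.1834]
eef_rot: [-0.0, 0.743, 0.669, -0.0]
wrist_force: [-0.1, -0.2, 0.5]
finger_gap: 0.0212
gripper_force: 0.0
```

Emit:
drive_tool:
  moves:
    - {"slide":[0,0,0],"dr":[0,0,0],"hand":0.65}
    - {"slide":[0,0,0],"dr":[0,0,0],"hand":0.65}
    - {"slide":[0,0,0],"dr":[0,0,0],"hand":0.65}

```text
time: 5.6
tcp_pos: [0.5316, -0.0583, 0.1835]
eef_rot: [-0.0, 0.743, 0.669, -0.0]
wrist_force: [0.3, 0.2, 0.1]
finger_gap: 0.0149
gripper_force: 0.0
```

```bash
python3 -c "
from h import *
goal(.6395,.05,None,0)
d=grab('scene','s2.png')
u,v=252,209
im=cv2.imread('pics/s2.png'); cv2.imwrite('pics/s2c.png',cv2.resize(im[v-40:v+30,u-40:u+40],None,fx=8,fy=8,interpolation=cv2.INTER_CUBIC))
"
```

```text
t 5.6 tcp [ 0.5316 -0.0583  0.1835] yaw -6.02 tilt [-0.0003  0.    ] shift [ 0.119  0.096 -0.   ] turn -6.02 F [0.3 0.2 0.1] gap 0.0149
```

View pics/s2c.png

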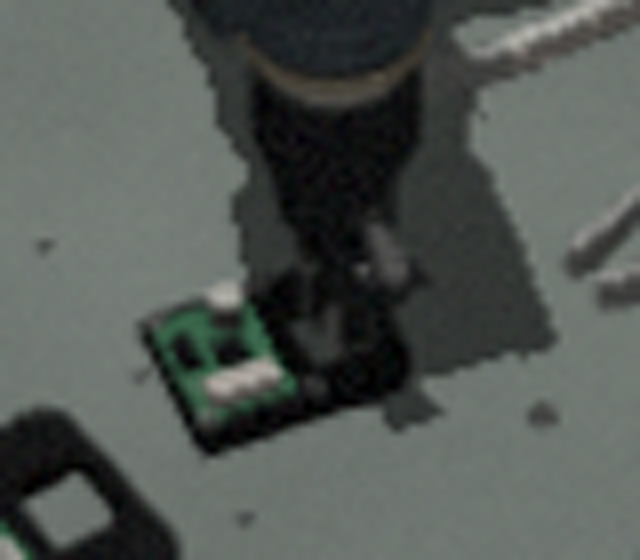

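Fingers sit inside the slot at (320,330); I'll probe how low they can go with no side contact.

Emit:
drive_tool:
  moves:
    - {"slide":[0,0,0.002],"dr":[0,0,0],"hand":0.6}
    - {"slide":[0,0,0],"dr":[0,0,0],"hand":0.6}

```text
time: 5.9
tcp_pos: [0.5315, -0.0582, 0.1815]
eef_rot: [-0.0, 0.743, 0.669, -0.0]
wrist_force: [-0.2, -0.1, -0.3]
finger_gap: 0.0174
gripper_force: 0.0
```

Emit:
drive_tool:
  moves:
    - {"slide":[0,0,0.002],"dr":[0,0,0],"hand":0.6}
    - {"slide":[0,0,0],"dr":[0,0,0],"hand":0.6}

```text
time: 6.15
tcp_pos: [0.5315, -0.0583, 0.1795]
eef_rot: [-0.0, 0.743, 0.669, -0.0]
wrist_force: [-0.4, -0.2, 0.1]
finger_gap: 0.0168
gripper_force: 0.4
```

Emit:
drive_tool:
  moves:
    - {"slide":[0.006,0,0],"dr":[0,0,-3.65],"hand":0.6}
    - {"slide":[0.006,0,0],"dr":[0,0,-3.65],"hand":0.6}
    - {"slide":[0.012,0.014,0],"dr":[0,0,0],"hand":0.6}
    - {"slide":[0.012,0.018,0],"dr":[0,0,0],"hand":0.6}
    - {"slide":[0.012,0.018,0],"dr":[0,0,0],"hand":0.6}

```text
time: 6.78
tcp_pos: [0.5824, -0.0086, 0.1797]
eef_rot: [-0.0, 0.699, 0.715, -0.0]
wrist_force: [-2.1, -1.7, 0.9]
finger_gap: 0.0174
gripper_force: 1.2
```

Emit:
drive_tool:
  moves:
    - {"slide":[0.012,0.018,0],"dr":[0,0,0],"hand":0.6}
    - {"slide":[0.012,0.018,0],"dr":[0,0,0],"hand":0.6}
    - {"slide":[0.01,0.014,0],"dr":[0,0,0],"hand":0.6}
    - {"slide":[0.005,0.008,0],"dr":[0,0,0],"hand":0.6}
    - {"slide":[0,0,0],"dr":[0,0,0],"hand":0.6}

```text
time: 7.4
tcp_pos: [0.6391, 0.0315, 0.1797]
eef_rot: [0.0, 0.699, 0.715, 0.0]
wrist_force: [2.0, 0.6, -0.5]
finger_gap: 0.0172
gripper_force: 0.9
```

```bash
cat >> h.py <<'E'
def look(f,w,r=(45,40),s=7):
    d=grab('scene'); u,v=map(int,proj(d,w)); im=d['frame'][max(v-r[1],0):v+r[1],max(u-r[0],0):u+r[0],::-1]
    cv2.imwrite('pics/'+f,cv2.resize(im,None,fx=s,fy=s,interpolation=cv2.INTER_CUBIC))
E
python3 -c "
from h import *
goal(.638,.10,None,1.3)
look('s3.png',(.62,.04,.02),(57,42),7)
d=grab('top','t3.png')
"
```

```text
t 7.4 tcp [0.6391 0.0315 0.1797] yaw 1.28 tilt [0.0009 0.0002] shift [0.0685 0.0004 0.    ] turn -0.02 F [ 2.   0.6 -0.5] gap 0.0172
```

View pics/s3.png

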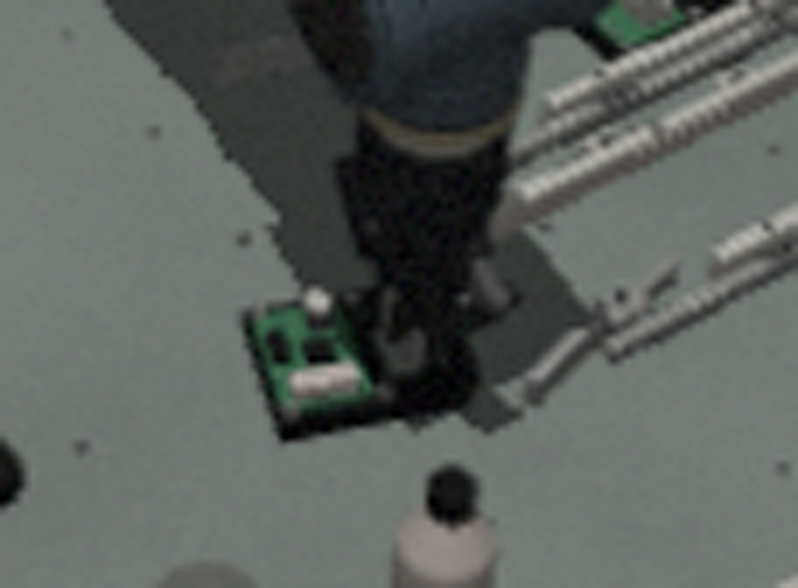

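The hook holds, but the carrier's tail lags (its side slopes less than the rails); measure its yaw from the board.

```bash
cat >> h.py <<'E'
def board(w,n='scene',R=28):
    "carrier yaw & centre from black/green outline near w (scene): fit green board rect at z=.018"
    d=grab(n); im=cv2.GaussianBlur(d['frame'],(0,0),.6).astype(int); r,g,b=im[...,0],im[...,1],im[...,2]
    m=((g-r>22)&(g-b>8)).astype(np.uint8); u,v=map(int,proj(d,w)); k=np.zeros_like(m); k[v-R:v+R,u-R:u+R]=m[v-R:v+R,u-R:u+R]
    k=cv2.morphologyEx(k,cv2.MORPH_CLOSE,np.ones((7,7)))
    c=max(cv2.findContours(k,cv2.RETR_EXTERNAL,cv2.CHAIN_APPROX_NONE)[0],key=cv2.contourArea)[:,0]
    P=np.array([ray(d,*p,.018)[:2] for p in c],np.float32); r=cv2.minAreaRect(P)
    print('board',np.round(r[0],4),np.round(r[1],3),'ang',(r[2]+45)%90-45)
E
python3 -c "
from h import *
board((.63,-.025,.018)); board((.63,-.025,.018),'top',20)
board((.5609,-.27,.018))
"
```

```text
board [ 0.6118 -0.0296] [0.047 0.051] ang 8.649382591247559
board [ 0.6162 -0.0367] [0.022 0.052] ang -10.3270263671875
board [ 0.5692 -0.27  ] [0.091 0.048] ang 6.1274003982543945
```

Emit:
drive_tool:
  moves:
    - {"slide":[0,0,0],"dr":[0,0,0],"hand":0.5}
    - {"slide":[0,0,0],"dr":[0,0,0],"hand":0.5}
    - {"slide":[0,0,0],"dr":[0,0,0],"hand":0.5}
  newtons: 20

```text
time: 8.02
tcp_pos: [0.6386, 0.0309, 0.1795]
eef_rot: [-0.0, 0.699, 0.715, -0.0]
wrist_force: [-0.7, -0.5, -1.2]
finger_gap: 0.0201
gripper_force: 18.2
```

```bash
python3 -c "
from h import *
goal(.638,.10,None,1.3)
board((.63,-.025,.018)); board((.63,-.025,.018),'top',20)
"
```

```text
t 8.03 tcp [0.6386 0.0309 0.1795] yaw 1.27 tilt [-0.0009 -0.0001] shift [ 0.069  0.001 -0.   ] turn -0.03 F [-0.7 -0.5 -1.2] gap 0.0201
board [ 0.6128 -0.0308] [0.048 0.05 ] ang 11.872014999389648
board [ 0.6162 -0.0367] [0.022 0.052] ang -10.3270263671875
```

```bash
python3 -c "
from h import *
d=grab('top'); im=d['frame'][110:210,170:300,::-1]
a=cv2.resize(im,None,fx=4,fy=4,interpolation=cv2.INTER_CUBIC)
d=grab('scene'); u,v=map(int,proj(d,(.62,.01,.02))); b=cv2.resize(d['frame'][v-30:v+30,u-40:u+40,::-1],None,fx=4,fy=4,interpolation=cv2.INTER_CUBIC)
o=np.zeros((400,790,3),np.uint8);o[:,:520]=a;b=b[:,:270];o[:b.shape[0],520:520+b.shape[1]]=b;cv2.imwrite('pics/t4.png',o)
"
```

```text
(no output)
```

View pics/t4.png

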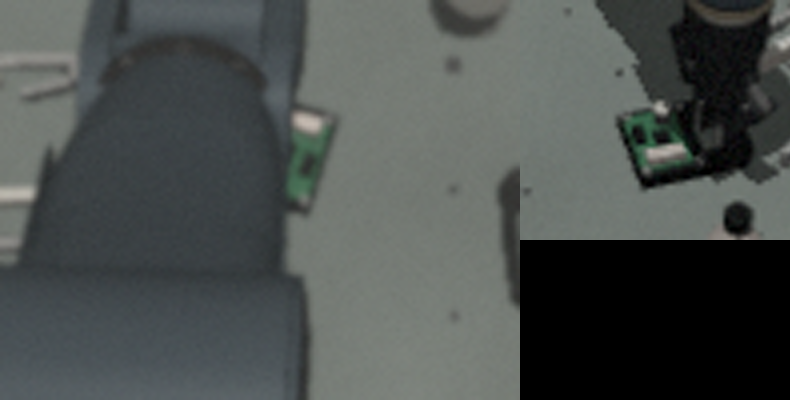

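The top view shows the rear edge tilted ~15° ((335,115)–(310,210)). Pulling straight with both fingers on the slot's front wall should swing it back.

Emit:
drive_tool:
  moves:
    - {"slide":[0,0,0],"dr":[0,0,0],"hand":0.66}
    - {"slide":[0.003,0,0],"dr":[0,0,0],"hand":0.66}
    - {"slide":[0.006,0,0],"dr":[0,0,0],"hand":0.66}
    - {"slide":[0.006,0,0],"dr":[0,0,0],"hand":0.66}
    - {"slide":[0.006,0,0],"dr":[0,0,0],"hand":0.66}

```text
time: 8.85
tcp_pos: [0.6384, 0.0525, 0.1798]
eef_rot: [0.0, 0.699, 0.715, 0.0]
wrist_force: [-0.6, -2.5, 0.9]
finger_gap: 0.0142
gripper_force: 1.3
```

Emit:
drive_tool:
  moves:
    - {"slide":[0.006,0,0],"dr":[0,0,0],"hand":0.66}
    - {"slide":[0.006,0,0],"dr":[0,0,0],"hand":0.66}
    - {"slide":[0,0,0],"dr":[0,0,0],"hand":0.66}

```text
time: 9.22
tcp_pos: [0.6381, 0.0647, 0.1797]
eef_rot: [-0.0, 0.699, 0.715, 0.0]
wrist_force: [0.4, 0.6, 0.1]
finger_gap: 0.0146
gripper_force: 0.3
```

```bash
cat >> h.py <<'E'
def yaw(w,R=(28,28)):
    "direction of rear edge of board carrier in top view near w, from black+green mask"
    d=grab('top'); im=cv2.GaussianBlur(d['frame'],(0,0),.6).astype(int); r,g,b=im[...,0],im[...,1],im[...,2]
    m=(g-r>16)&(g-b>4); u,v=map(int,proj(d,w)); P=[]
    for y in range(v-R[1],v+R[1]):
        x=np.flatnonzero(m[y,u-R[0]:u+R[0]])
        if len(x)>3: P.append(ray(d,u-R[0]+x[-1],y,.018)[:2])
    P=np.array(P)[2:-2]; k=np.polyfit(P[:,0],P[:,1],1); q=P[:,1]-np.polyval(k,P[:,0]); P=P[abs(q)<.003]; k=np.polyfit(P[:,0],P[:,1],1)
    print('rear edge n',len(P),'x',P[:,0].min().round(4),P[:,0].max().round(4),'y mid',np.polyval(k,P[:,0].mean()).round(4),'yaw',np.degrees(np.arctan(k[0])).round(1))
E
python3 -c "
from h import *
goal(.638,.10,None,1.3)
yaw((.635,-.02,.018)); board((.635,-.0,.018))
"
```

```text
t 9.22 tcp [0.6381 0.0647 0.1797] yaw 1.3 tilt [0.0003 0.0003] shift [0.0353 0.0007 0.    ] turn 0.0 F [0.4 0.6 0.1] gap 0.0146
rear edge n 9 x 0.6079 0.6396 y mid -0.0162 yaw -11.0
board [0.6209 0.0031] [0.051 0.055] ang 12.509610176086426
```

Emit:
drive_tool:
  moves:
    - {"slide":[-0.003,0,0],"dr":[0,0,0],"hand":0.8}
    - {"slide":[0,0,-0.02],"dr":[0,0,0],"hand":0.85}
    - {"slide":[0,0,-0.05],"dr":[0,0,0],"hand":0.85}
    - {"slide":[0.06,0,0],"dr":[0,0,0],"hand":0.85}
    - {"slide":[0.06,0,0],"dr":[0,0,0],"hand":0.85}

```text
time: 9.95
tcp_pos: [0.6357, 0.1819, 0.2522]
eef_rot: [0.001, 0.7, 0.714, 0.001]
wrist_force: [1.2, -0.4, 0.1]
finger_gap: 0.0065
gripper_force: 0.0
```

Emit:
drive_tool:
  moves:
    - {"slide":[0.06,0,0],"dr":[0,0,0],"hand":0.85}
    - {"slide":[0,0,0],"dr":[0,0,0],"hand":0.85}

```text
time: 10.2
tcp_pos: [0.6334, 0.2448, 0.2511]
eef_rot: [0.0, 0.698, 0.716, 0.001]
wrist_force: [-0.4, -1.0, -0.2]
finger_gap: 0.0066
gripper_force: 0.0
```

```bash
cat >> h.py <<'E'
def carrier(w,R=34):
    "free carrier in top view: slot centroid, board centroid -> yaw, and outline rect"
    d=grab('top'); im=cv2.GaussianBlur(d['frame'],(0,0),.7).astype(int); r,g,b=im[...,0],im[...,1],im[...,2]
    u,v=map(int,proj(d,w)); gm=(g-r>25)&(g-b>8); m=((im.max(2)<62)|gm).astype(np.uint8)
    k=np.zeros_like(m); k[v-R:v+R,u-R:u+R]=m[v-R:v+R,u-R:u+R]
    cs,h=cv2.findContours(k,cv2.RETR_CCOMP,cv2.CHAIN_APPROX_NONE)
    for j in range(len(cs)):
        a=cv2.contourArea(cs[j])
        if h[0,j,3]>=0 and a>120:
            q=cv2.moments(cs[j]); s=ray(d,q['m10']/a,q['m01']/a,.008)[:2]
            p=cv2.minAreaRect(np.array([ray(d,*t,.008)[:2] for t in cs[j][:,0]],np.float32))
            print('slot',s.round(4),'area',a,'rect',np.round(p[1],3),'ang',round((p[2]+45)%90-45,1))
            c=cs[h[0,j,3]]; p=cv2.minAreaRect(np.array([ray(d,*t,.016)[:2] for t in c[:,0]],np.float32)); print('outer',np.round(p[0],4),np.round(p[1],3),'ang',round((p[2]+45)%90-45,1))
E
python3 -c "
from h import *
goal(.638,.0627,None,1.3)
carrier((.635,.03,.018)); grab('top','t5.png')
"
```

```text
t 10.2 tcp [0.6334 0.2448 0.2511] yaw 1.52 tilt [0.0015 0.001 ] shift [-0.1822 -0.0003 -0.0002] turn 0.22 F [-0.4 -1.  -0.2] gap 0.0066
```

```bash
python3 -c "
import cv2
im=cv2.imread('pics/t5.png')[105:205,110:290]; cv2.imwrite('pics/t5c.png',cv2.resize(im,None,fx=4.4,fy=4.4,interpolation=cv2.INTER_CUBIC))"
```

```text
(no output)
```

View pics/t5c.png

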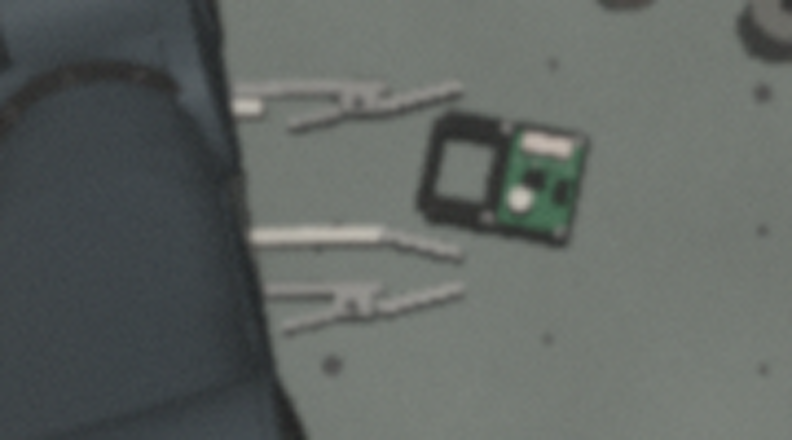

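The carrier sits at the lead-in, slot at crop (465,170), yaw about −9°. Refine the numbers with a looser threshold.

```bash
sed -i 's/im.max(2)<62)|gm/im.max(2)<80)|gm/' h.py; python3 -c "
from h import *
d=grab('top')
print(ray(d,215.7,143.6,.008))
carrier((.635,.02,.018),27)
"
```

```text
[0.63975093 0.0581569  0.008     ]
slot [0.6399 0.0599] area 168.5 rect [0.041 0.048] ang -11.1
outer [0.6336 0.0343] [0.106 0.082] ang -10.3
```

Emit:
drive_tool:
  moves:
    - {"slide":[-0.061,0.0005,0],"dr":[0,0,0],"hand":0.8}
    - {"slide":[-0.061,0.0005,0],"dr":[0,0,0],"hand":0.8}
    - {"slide":[-0.061,0.001,0],"dr":[0,0,0],"hand":0.8}
    - {"slide":[0,0,0.02],"dr":[0,0,6],"hand":0.8}
    - {"slide":[0,0,0.02],"dr":[0,0,6],"hand":0.8}

```text
time: 11.02
tcp_pos: [0.6402, 0.0556, 0.2099]
eef_rot: [0.0, 0.772, 0.635, 0.0]
wrist_force: [0.0, 0.4, 0.6]
finger_gap: 0.0086
gripper_force: 0.0
```

Emit:
drive_tool:
  moves:
    - {"slide":[0,0,0.008],"dr":[0,0,0],"hand":0.8}
    - {"slide":[0,0,0.012],"dr":[0,0,0],"hand":0.8}
    - {"slide":[0,0,0.011],"dr":[0,0,0],"hand":0.8}
    - {"slide":[0,0,0],"dr":[0,0,0],"hand":0.8}

```text
time: 11.52
tcp_pos: [0.6399, 0.0582, 0.1779]
eef_rot: [-0.0, 0.77, 0.638, -0.001]
wrist_force: [0.6, 0.4, -0.5]
finger_gap: 0.0089
gripper_force: 0.0
```

Emit:
drive_tool:
  moves:
    - {"slide":[0,0,0],"dr":[0,0,0],"hand":0.45}
    - {"slide":[0,0,0],"dr":[0,0,0],"hand":0.45}
    - {"slide":[0,0,0],"dr":[0,0,0],"hand":0.45}
  newtons: 20

```text
time: 11.9
tcp_pos: [0.6402, 0.0582, 0.1788]
eef_rot: [0.0, 0.77, 0.638, 0.0]
wrist_force: [-0.2, 1.4, -1.6]
finger_gap: 0.019
gripper_force: 17.5
```

Emit:
drive_tool:
  moves:
    - {"slide":[0,0,0],"dr":[0,0,-4],"hand":0.45}
    - {"slide":[0,0,0],"dr":[0,0,-4],"hand":0.45}
    - {"slide":[0,0,0],"dr":[0,0,-4],"hand":0.45}
    - {"slide":[0,0,0],"dr":[0,0,0],"hand":0.45}

```text
time: 12.4
tcp_pos: [0.6403, 0.0581, 0.1788]
eef_rot: [0.0, 0.699, 0.715, 0.0]
wrist_force: [0.1, -0.2, -2.1]
finger_gap: 0.0188
gripper_force: 17.5
```

```bash
python3 -c "
from h import *
goal(.639,.0627,None,1.3)
yaw((.635,-.02,.018)); grab('top','t6.png')
"
```

```text
t 12.4 tcp [0.6403 0.0581 0.1788] yaw 1.26 tilt [ 0.0005 -0.    ] shift [ 0.0046 -0.0012 -0.    ] turn -0.04 F [ 0.1 -0.2 -2.1] gap 0.0188
rear edge n 12 x 0.6174 0.6524 y mid -0.0189 yaw 4.0
```

Emit:
drive_tool:
  moves:
    - {"slide":[0.006,-0.0012,0],"dr":[0,0,0],"hand":0.5}
    - {"slide":[0.01,0,0],"dr":[0,0,0],"hand":0.5}
    - {"slide":[0.01,0,0],"dr":[0,0,0],"hand":0.5}
    - {"slide":[0.01,0,0],"dr":[0,0,0],"hand":0.62}
    - {"slide":[0.01,0,0],"dr":[0,0,0],"hand":0.62}

```text
time: 13.12
tcp_pos: [0.638, 0.1049, 0.1789]
eef_rot: [0.0, 0.699, 0.715, 0.0]
wrist_force: [-0.5, -2.2, 0.6]
finger_gap: 0.0162
gripper_force: 0.9
```

Emit:
drive_tool:
  moves:
    - {"slide":[0.01,0,0],"dr":[0,0,0],"hand":0.64}
    - {"slide":[0.01,0,0],"dr":[0,0,0],"hand":0.64}
    - {"slide":[0.01,0,0],"dr":[0,0,0],"hand":0.64}
    - {"slide":[0.01,0,0],"dr":[0,0,0],"hand":0.64}

```text
time: 13.62
tcp_pos: [0.6367, 0.1444, 0.1786]
eef_rot: [-0.0, 0.699, 0.715, -0.001]
wrist_force: [-4.0, -5.9, 3.2]
finger_gap: 0.0154
gripper_force: 3.3
```

Emit:
drive_tool:
  moves:
    - {"slide":[0.01,0,0],"dr":[0,0,0],"hand":0.64}
    - {"slide":[0.01,0,0],"dr":[0,0,0],"hand":0.64}
    - {"slide":[0.01,0,0],"dr":[0,0,0],"hand":0.64}
    - {"slide":[0.01,0,0],"dr":[0,0,0],"hand":0.64}

```text
time: 14.12
tcp_pos: [0.636, 0.1846, 0.1786]
eef_rot: [-0.0, 0.699, 0.715, -0.0]
wrist_force: [-2.9, -3.0, 2.6]
finger_gap: 0.0155
gripper_force: 2.5
```

```bash
python3 -c "
from h import *
goal(.6335,.281,None,1.3)
yaw((.635,.06,.018)); grab('top','t7.png')
"
```

```text
t 14.12 tcp [0.636  0.1846 0.1786] yaw 1.27 tilt [-0.0008 -0.0003] shift [ 0.0964 -0.0003 -0.    ] turn -0.03 F [-2.9 -3.   2.6] gap 0.0155
rear edge n 1 x 0.6099 0.6099 y mid 0.1018 yaw 4.8h.py:38: RankWarning: Polyfit may be poorly conditioned
  P=np.array(P)[2:-2]; k=np.polyfit(P[:,0],P[:,1],1); q=P[:,1]-np.polyval(k,P[:,0]); P=P[abs(q)<.003]; k=np.polyfit(P[:,0],P[:,1],1)
```

Emit:
drive_tool:
  moves:
    - {"slide":[0.012,0,0],"dr":[0,0,0],"hand":0.64}
    - {"slide":[0.012,0,0],"dr":[0,0,0],"hand":0.64}
    - {"slide":[0.012,0,0],"dr":[0,0,0],"hand":0.64}
    - {"slide":[0.012,0,0],"dr":[0,0,0],"hand":0.64}
    - {"slide":[0.012,0,0],"dr":[0,0,0],"hand":0.64}

```text
time: 14.85
tcp_pos: [0.6348, 0.2449, 0.1786]
eef_rot: [0.0, 0.699, 0.715, 0.0]
wrist_force: [-1.7, -3.6, -0.5]
finger_gap: 0.0149
gripper_force: 1.9
```

Emit:
drive_tool:
  moves:
    - {"slide":[0.012,0,0],"dr":[0,0,0],"hand":0.64}
    - {"slide":[0.012,0,0],"dr":[0,0,0],"hand":0.64}
    - {"slide":[0.012,0,0],"dr":[0,0,0],"hand":0.64}
    - {"slide":[0.003,0,0],"dr":[0,0,0],"hand":0.64}
    - {"slide":[0,0,0],"dr":[0,0,0],"hand":0.64}

```text
time: 15.48
tcp_pos: [0.634, 0.2833, 0.1788]
eef_rot: [0.0, 0.699, 0.715, 0.0]
wrist_force: [0.9, -0.5, -0.4]
finger_gap: 0.0156
gripper_force: 0.0
```

Emit:
drive_tool:
  moves:
    - {"slide":[-0.003,0,0],"dr":[0,0,0],"hand":0.8}
    - {"slide":[0,0,-0.015],"dr":[0,0,0],"hand":0.8}
    - {"slide":[0,0,-0.045],"dr":[0,0,0],"hand":0.8}
    - {"slide":[0,0,-0.05],"dr":[0,0,0],"hand":0.8}
    - {"slide":[-0.06,0,0],"dr":[0,0,0],"hand":0.8}

```text
time: 16.1
tcp_pos: [0.636, 0.2221, 0.2945]
eef_rot: [0.002, 0.698, 0.716, 0.004]
wrist_force: [1.5, 0.1, 0.5]
finger_gap: 0.0085
gripper_force: 0.0
```

Emit:
drive_tool:
  moves:
    - {"slide":[-0.06,0,0],"dr":[0,0,0],"hand":0.8}
    - {"slide":[-0.06,0,0],"dr":[0,0,0],"hand":0.8}
    - {"slide":[-0.06,-0.01,0],"dr":[0,0,0],"hand":0.8}
    - {"slide":[-0.06,-0.01,0],"dr":[0,0,0],"hand":0.8}
    - {"slide":[0,0,0],"dr":[0,0,0],"hand":0.8}

```text
time: 16.73
tcp_pos: [0.6203, -0.0243, 0.29]
eef_rot: [0.001, 0.701, 0.713, 0.0]
wrist_force: [-0.2, -0.1, -0.5]
finger_gap: 0.0084
gripper_force: 0.0
```

```bash
python3 -c "
from h import *
goal(.561,-.214,None,4.9)
carrier((.635,.27,.018),23); carrier((.561,-.24,.018),28);carrier((.545,-.38,.018),24);carrier((.471,.32,.018),26)
"
```

```text
t 16.73 tcp [ 0.6203 -0.0243  0.29  ] yaw 1.0 tilt [ 0.0012 -0.0005] shift [-0.1887 -0.0626  0.    ] turn -3.9 F [-0.2 -0.1 -0.5] gap 0.0084
slot [0.636  0.2763] area 161.5 rect [0.046 0.037] ang 2.7
outer [0.6344 0.253 ] [0.076 0.1  ] ang 0.6
slot [ 0.5608 -0.2163] area 177.5 rect [0.047 0.043] ang 0.6
outer [ 0.5606 -0.2395] [0.109 0.105] ang 2.8
slot [ 0.5453 -0.3607] area 172.0 rect [0.037 0.051] ang -1.7
outer [ 0.5449 -0.3851] [0.078 0.113] ang 0.6
slot [0.5061 0.3027] area 132.5 rect [0.04  0.039] ang 0.6
outer [0.4699 0.3249] [0.111 0.153] ang 2.9
```

Emit:
drive_tool:
  moves:
    - {"slide":[-0.0475,-0.0158,0],"dr":[0,0,0],"hand":0.8}
    - {"slide":[-0.0475,-0.0158,0],"dr":[0,0,0],"hand":0.8}
    - {"slide":[-0.0475,-0.0158,0],"dr":[0,0,0],"hand":0.8}
    - {"slide":[-0.0475,-0.0158,0],"dr":[0,0,0],"hand":0.8}
    - {"slide":[0,0,0.05],"dr":[0,0,-4],"hand":0.8}

```text
time: 17.55
tcp_pos: [0.5627, -0.2139, 0.2415]
eef_rot: [0.004, 0.674, 0.739, 0.001]
wrist_force: [0.5, 0.8, -0.2]
finger_gap: 0.0086
gripper_force: 0.0
```

Emit:
drive_tool:
  moves:
    - {"slide":[0,0,0.038],"dr":[0,0,0],"hand":0.8}
    - {"slide":[0,0,0],"dr":[0,0,0],"hand":0.8}

```text
time: 17.8
tcp_pos: [0.5615, -0.2104, 0.1986]
eef_rot: [-0.002, 0.673, 0.739, -0.001]
wrist_force: [-0.1, -0.5, 0.6]
finger_gap: 0.0088
gripper_force: 0.0
```

```bash
python3 -c "
from h import *
goal(.5605,-.215,.1795,5)
"
```

```text
t 17.8 tcp [ 0.5615 -0.2104  0.1986] yaw 5.36 tilt [-0.0043  0.0021] shift [-0.0045 -0.0014  0.0191] turn 0.36 F [-0.1 -0.5  0.6] gap 0.0088
```

Emit:
drive_tool:
  moves:
    - {"slide":[-0.004,-0.001,0.006],"dr":[0,0,0],"hand":0.8}
    - {"slide":[0,0,0.007],"dr":[0,0,0],"hand":0.8}
    - {"slide":[0,0,0.006],"dr":[0,0,0],"hand":0.8}
    - {"slide":[0,0,0],"dr":[0,0,0],"hand":0.8}

```text
time: 18.3
tcp_pos: [0.5611, -0.2157, 0.1816]
eef_rot: [-0.0, 0.674, 0.739, -0.0]
wrist_force: [0.2, -0.4, -0.4]
finger_gap: 0.009
gripper_force: 0.0
```

Emit:
drive_tool:
  moves:
    - {"slide":[0,0,0],"dr":[0,0,0],"hand":0.45}
    - {"slide":[0,0,0],"dr":[0,0,0],"hand":0.45}
    - {"slide":[0,0,0],"dr":[0,0,0],"hand":0.45}
  newtons: 20

```text
time: 18.68
tcp_pos: [0.5612, -0.2158, 0.1817]
eef_rot: [0.0, 0.674, 0.739, 0.0]
wrist_force: [-0.4, 0.3, -0.6]
finger_gap: 0.0216
gripper_force: 17.7
```

```bash
python3 -c "
from h import *
goal(.480,.02,.1795,1.5)
"
```

```text
t 18.68 tcp [ 0.5612 -0.2158  0.1817] yaw 5.28 tilt [ 0. -0.] shift [ 0.2422 -0.0591  0.0022] turn 3.78 F [-0.4  0.3 -0.6] gap 0.0216
```

Emit:
drive_tool:
  moves:
    - {"slide":[0.01,0,0.001],"dr":[0,0,1.9],"hand":0.45}
    - {"slide":[0.015,-0.003,0],"dr":[0,0,1.9],"hand":0.45}
    - {"slide":[0.02,-0.008,0],"dr":[0,0,0],"hand":0.45}
    - {"slide":[0.0215,-0.008,0],"dr":[0,0,0],"hand":0.45}
    - {"slide":[0.0215,-0.008,0],"dr":[0,0,0],"hand":0.45}

```text
time: 19.3
tcp_pos: [0.5311, -0.1284, 0.1816]
eef_rot: [0.002, 0.698, 0.716, 0.001]
wrist_force: [2.2, -4.6, 6.1]
finger_gap: 0.0217
gripper_force: 19.6
```

Emit:
drive_tool:
  moves:
    - {"slide":[0.0215,-0.008,0],"dr":[0,0,0],"hand":0.45}
    - {"slide":[0.0215,-0.008,0],"dr":[0,0,0],"hand":0.45}
    - {"slide":[0.0215,-0.008,0],"dr":[0,0,0],"hand":0.45}
    - {"slide":[0.0215,-0.008,0],"dr":[0,0,0],"hand":0.45}
    - {"slide":[0.0215,-0.008,0],"dr":[0,0,0],"hand":0.45}

```text
time: 19.92
tcp_pos: [0.4884, -0.0217, 0.1816]
eef_rot: [0.001, 0.698, 0.716, 0.001]
wrist_force: [1.5, -5.3, 7.2]
finger_gap: 0.0218
gripper_force: 19.9
```

Emit:
drive_tool:
  moves:
    - {"slide":[0.0215,-0.008,0],"dr":[0,0,0],"hand":0.45}
    - {"slide":[0.012,-0.001,0],"dr":[0,0,0],"hand":0.45}
    - {"slide":[0.006,0,0],"dr":[0,0,0],"hand":0.45}
    - {"slide":[0,0,0],"dr":[0,0,0],"hand":0.45}

```text
time: 20.42
tcp_pos: [0.4782, 0.0176, 0.1815]
eef_rot: [0.001, 0.698, 0.716, 0.001]
wrist_force: [-0.9, 4.0, 9.7]
finger_gap: 0.022
gripper_force: 20.8
```

```bash
python3 -c "
from h import *
goal(.480,.1,.1795,1.5)
yaw((.480,-.06,.018)); d=grab('top','t8.png')
"
```

```text
t 20.43 tcp [0.4782 0.0176 0.1815] yaw 1.5 tilt [0.0017 0.0001] shift [0.0823 0.0039 0.002 ] turn 0.0 F [-0.9  4.   9.7] gap 0.022
rear edge n 11 x 0.472 0.5179 y mid -0.0605 yaw 3.1
```

Emit:
drive_tool:
  moves:
    - {"slide":[0.008,0.0015,0],"dr":[0,0,0],"hand":0.5}
    - {"slide":[0.01,0.0015,0],"dr":[0,0,0],"hand":0.5}
    - {"slide":[0.01,0,0],"dr":[0,0,0],"hand":0.5}
    - {"slide":[0.01,0,0],"dr":[0,0,0],"hand":0.5}
    - {"slide":[0.01,0,0],"dr":[0,0,0],"hand":0.58}

```text
time: 21.15
tcp_pos: [0.4796, 0.0655, 0.1809]
eef_rot: [0.0, 0.698, 0.716, 0.0]
wrist_force: [0.2, -2.1, 2.0]
finger_gap: 0.0178
gripper_force: 0.9
```

Emit:
drive_tool:
  moves:
    - {"slide":[0.01,0,0],"dr":[0,0,0],"hand":0.64}
    - {"slide":[0.01,0,0],"dr":[0,0,0],"hand":0.64}
    - {"slide":[0.01,0,0],"dr":[0,0,0],"hand":0.64}
    - {"slide":[0.01,0,0],"dr":[0,0,0],"hand":0.64}
    - {"slide":[0.01,0,0],"dr":[0,0,0],"hand":0.64}

```text
time: 21.78
tcp_pos: [0.4782, 0.1158, 0.1805]
eef_rot: [-0.0, 0.698, 0.716, -0.0]
wrist_force: [-0.4, -1.3, -0.5]
finger_gap: 0.0157
gripper_force: 0.7
```

Emit:
drive_tool:
  moves:
    - {"slide":[0.01,0,0],"dr":[0,0,0],"hand":0.64}
    - {"slide":[0.01,0,0],"dr":[0,0,0],"hand":0.64}
    - {"slide":[0.01,0,0],"dr":[0,0,0],"hand":0.64}
    - {"slide":[0.01,0,0],"dr":[0,0,0],"hand":0.64}
    - {"slide":[0.01,0,0],"dr":[0,0,0],"hand":0.64}

```text
time: 22.4
tcp_pos: [0.4768, 0.1657, 0.1804]
eef_rot: [-0.0, 0.698, 0.716, -0.001]
wrist_force: [-3.4, -2.3, -1.1]
finger_gap: 0.0154
gripper_force: 1.8
```

```bash
python3 -c "
from h import *
goal(.474,.235,.1795,1.5)
yaw((.479,.08,.018)); d=grab('top','t9.png')
"
```

```text
t 22.4 tcp [0.4768 0.1657 0.1804] yaw 1.48 tilt [-0.0012 -0.0003] shift [ 0.0694 -0.001   0.0009] turn -0.02 F [-3.4 -2.3 -1.1] gap 0.0154
rear edge n 18 x 0.4343 0.5166 y mid 0.0814 yaw -0.9
```

Emit:
drive_tool:
  moves:
    - {"slide":[0.01,0,0],"dr":[0,0,0],"hand":0.64}
    - {"slide":[0.01,0,0],"dr":[0,0,0],"hand":0.64}
    - {"slide":[0.01,0,0],"dr":[0,0,0],"hand":0.64}
    - {"slide":[0.01,0,0],"dr":[0,0,0],"hand":0.64}
    - {"slide":[0.01,0,0],"dr":[0,0,0],"hand":0.64}

```text
time: 23.12
tcp_pos: [0.4759, 0.2158, 0.1807]
eef_rot: [0.0, 0.698, 0.716, 0.0]
wrist_force: [-1.7, -2.2, -2.2]
finger_gap: 0.0154
gripper_force: 1.7
```

Emit:
drive_tool:
  moves:
    - {"slide":[0.01,0,0],"dr":[0,0,0],"hand":0.64}
    - {"slide":[0.008,0,0],"dr":[0,0,0],"hand":0.64}
    - {"slide":[0.006,0,0],"dr":[0,0,0],"hand":0.64}
    - {"slide":[0.004,0,0],"dr":[0,0,0],"hand":0.64}

```text
time: 23.62
tcp_pos: [0.475, 0.2432, 0.1807]
eef_rot: [-0.0, 0.698, 0.716, -0.0]
wrist_force: [-2.7, -4.4, 1.0]
finger_gap: 0.0154
gripper_force: 2.7
```

Emit:
drive_tool:
  moves:
    - {"slide":[0.003,0,0],"dr":[0,0,0],"hand":0.64}
    - {"slide":[0.003,0,0],"dr":[0,0,0],"hand":0.64}

```text
time: 23.88
tcp_pos: [0.4748, 0.2489, 0.1807]
eef_rot: [-0.0, 0.698, 0.716, -0.001]
wrist_force: [-3.1, -5.4, 1.7]
finger_gap: 0.0151
gripper_force: 3.1
```

Emit:
drive_tool:
  moves:
    - {"slide":[0.002,0,0],"dr":[0,0,0],"hand":0.64}
    - {"slide":[0.002,0,0],"dr":[0,0,0],"hand":0.64}

```text
time: 24.12
tcp_pos: [0.4747, 0.2528, 0.1807]
eef_rot: [-0.0, 0.698, 0.716, -0.001]
wrist_force: [-3.7, -5.9, 1.9]
finger_gap: 0.0152
gripper_force: 3.1
```

```bash
python3 -c "
from h import *
goal(.474,.26,.1795,1.5)
yaw((.479,.19,.018)); d=grab('top','t9.png')
"
```

```text
t 24.12 tcp [0.4747 0.2528 0.1807] yaw 1.47 tilt [-0.0009 -0.0006] shift [ 0.0072 -0.0005  0.0012] turn -0.03 F [-3.7 -5.9  1.9] gap 0.0152
rear edge n 18 x 0.4638 0.5157 y mid 0.1676 yaw 2.1
```

Emit:
drive_tool:
  moves:
    - {"slide":[0.0015,0,0],"dr":[0,0,0],"hand":0.64}
    - {"slide":[0.0015,0,0],"dr":[0,0,0],"hand":0.64}

```text
time: 24.48
tcp_pos: [0.4747, 0.2558, 0.1807]
eef_rot: [-0.0, 0.698, 0.716, -0.0]
wrist_force: [-3.5, -4.3, 0.9]
finger_gap: 0.0151
gripper_force: 3.1
```

Emit:
drive_tool:
  moves:
    - {"slide":[0.0015,0,0],"dr":[0,0,0],"hand":0.64}

```text
time: 24.6
tcp_pos: [0.4746, 0.2573, 0.1807]
eef_rot: [-0.0, 0.698, 0.716, -0.0]
wrist_force: [-2.8, -5.4, 1.4]
finger_gap: 0.0156
gripper_force: 3.1
```

Emit:
drive_tool:
  moves:
    - {"slide":[0.0015,0,0],"dr":[0,0,0],"hand":0.64}

```text
time: 24.72
tcp_pos: [0.4746, 0.2588, 0.1807]
eef_rot: [-0.0, 0.698, 0.716, -0.0]
wrist_force: [-2.5, -5.3, 1.4]
finger_gap: 0.0153
gripper_force: 3.0
```

Emit:
drive_tool:
  moves:
    - {"slide":[0.001,0,0],"dr":[0,0,0],"hand":0.64}

```text
time: 24.85
tcp_pos: [0.4746, 0.2598, 0.1807]
eef_rot: [-0.0, 0.698, 0.716, -0.0]
wrist_force: [-2.4, -5.1, 1.7]
finger_gap: 0.0154
gripper_force: 3.0
```

Emit:
drive_tool:
  moves:
    - {"slide":[0.001,0,0],"dr":[0,0,0],"hand":0.64}

```text
time: 24.98
tcp_pos: [0.4746, 0.2608, 0.1807]
eef_rot: [-0.0, 0.698, 0.716, -0.0]
wrist_force: [-1.8, -4.9, 1.6]
finger_gap: 0.0156
gripper_force: 3.0
```

No buffer contact yet (force still flat); keep creeping.

Emit:
drive_tool:
  moves:
    - {"slide":[0.001,0,0],"dr":[0,0,0],"hand":0.64}

```text
time: 25.1
tcp_pos: [0.4745, 0.2618, 0.1806]
eef_rot: [-0.0, 0.698, 0.716, -0.0]
wrist_force: [-2.6, -5.1, 1.9]
finger_gap: 0.0154
gripper_force: 3.0
```

Emit:
drive_tool:
  moves:
    - {"slide":[0.001,0,0],"dr":[0,0,0],"hand":0.64}

```text
time: 25.22
tcp_pos: [0.4745, 0.2628, 0.1807]
eef_rot: [-0.0, 0.698, 0.716, -0.0]
wrist_force: [-2.6, -4.6, 1.6]
finger_gap: 0.0153
gripper_force: 3.0
```

Emit:
drive_tool:
  moves:
    - {"slide":[0.001,0,0],"dr":[0,0,0],"hand":0.64}

```text
time: 25.35
tcp_pos: [0.4745, 0.2638, 0.1807]
eef_rot: [-0.0, 0.698, 0.716, -0.0]
wrist_force: [-2.4, -5.1, 1.5]
finger_gap: 0.0151
gripper_force: 3.0
```

```bash
python3 -c "
from h import *
goal(.474,.265,.1795,1.5)
yaw((.479,.19,.018))
"
```

```text
t 25.35 tcp [0.4745 0.2638 0.1807] yaw 1.47 tilt [-0.0006 -0.0005] shift [ 0.0012 -0.0005  0.0012] turn -0.03 F [-2.4 -5.1  1.5] gap 0.0151
rear edge n 18 x 0.4636 0.5156 y mid 0.1788 yaw -1.3
```

Emit:
drive_tool:
  moves:
    - {"slide":[0.001,0,0],"dr":[0,0,0],"hand":0.64}

```text
time: 25.52
tcp_pos: [0.4745, 0.2648, 0.1807]
eef_rot: [-0.0, 0.698, 0.716, -0.0]
wrist_force: [-2.6, -5.5, 1.2]
finger_gap: 0.0155
gripper_force: 3.0
```

Emit:
drive_tool:
  moves:
    - {"slide":[0.001,0,0],"dr":[0,0,0],"hand":0.64}

```text
time: 25.65
tcp_pos: [0.4744, 0.2658, 0.1807]
eef_rot: [-0.0, 0.698, 0.716, -0.0]
wrist_force: [-1.9, -4.2, 1.1]
finger_gap: 0.0153
gripper_force: 3.0
```

Emit:
drive_tool:
  moves:
    - {"slide":[0.001,0,0],"dr":[0,0,0],"hand":0.64}

```text
time: 25.78
tcp_pos: [0.4744, 0.2668, 0.1807]
eef_rot: [-0.0, 0.698, 0.716, -0.0]
wrist_force: [-2.9, -5.1, 0.9]
finger_gap: 0.0155
gripper_force: 3.0
```

Emit:
drive_tool:
  moves:
    - {"slide":[0.001,0,0],"dr":[0,0,0],"hand":0.64}

```text
time: 25.9
tcp_pos: [0.4744, 0.2677, 0.1807]
eef_rot: [-0.0, 0.698, 0.716, -0.0]
wrist_force: [-3.5, -6.8, 1.4]
finger_gap: 0.0157
gripper_force: 3.7
```

Emit:
drive_tool:
  moves:
    - {"slide":[0.001,0,0],"dr":[0,0,0],"hand":0.64}

```text
time: 26.02
tcp_pos: [0.4743, 0.2686, 0.1807]
eef_rot: [-0.0, 0.698, 0.716, -0.001]
wrist_force: [-2.8, -6.7, 2.5]
finger_gap: 0.0158
gripper_force: 4.1
```

Emit:
drive_tool:
  moves:
    - {"slide":[0.001,0,0],"dr":[0,0,0],"hand":0.64}

```text
time: 26.15
tcp_pos: [0.4743, 0.2695, 0.1806]
eef_rot: [-0.0, 0.698, 0.716, -0.001]
wrist_force: [-2.6, -7.9, 3.2]
finger_gap: 0.0157
gripper_force: 4.3
```

Emit:
drive_tool:
  moves:
    - {"slide":[0.001,0,0],"dr":[0,0,0],"hand":0.64}

```text
time: 26.28
tcp_pos: [0.4743, 0.2705, 0.1807]
eef_rot: [0.0, 0.698, 0.716, -0.001]
wrist_force: [-2.1, -8.6, 1.7]
finger_gap: 0.0153
gripper_force: 4.5
```

Emit:
drive_tool:
  moves:
    - {"slide":[0.001,0,0],"dr":[0,0,0],"hand":0.64}

```text
time: 26.4
tcp_pos: [0.4743, 0.2715, 0.1806]
eef_rot: [0.0, 0.698, 0.716, -0.001]
wrist_force: [-2.7, -8.1, 2.0]
finger_gap: 0.0154
gripper_force: 4.4
```

```bash
python3 -c "
from h import *
goal(.474,.2725,.1795,1.5)
yaw((.479,.19,.018)); d=grab('top','t10.png')
"
```

```text
t 26.4 tcp [0.4743 0.2715 0.1806] yaw 1.47 tilt [-0.001  -0.0011] shift [ 0.001  -0.0003  0.0011] turn -0.03 F [-2.7 -8.1  2. ] gap 0.0154
rear edge n 19 x 0.4606 0.5155 y mid 0.1856 yaw 2.2
```

Emit:
drive_tool:
  moves:
    - {"slide":[0.001,0,0],"dr":[0,0,0],"hand":0.64}

```text
time: 26.62
tcp_pos: [0.4743, 0.2725, 0.1807]
eef_rot: [0.0, 0.698, 0.716, -0.001]
wrist_force: [-1.6, -7.6, 0.9]
finger_gap: 0.0155
gripper_force: 3.9
```

Emit:
drive_tool:
  moves:
    - {"slide":[0.0008,0,0],"dr":[0,0,0],"hand":0.64}

```text
time: 26.75
tcp_pos: [0.4745, 0.2733, 0.1807]
eef_rot: [0.0, 0.698, 0.716, -0.0]
wrist_force: [1.0, -8.4, -0.0]
finger_gap: 0.0151
gripper_force: 4.4
```

Emit:
drive_tool:
  moves:
    - {"slide":[0,0,0],"dr":[0,0,0],"hand":0.64}

```text
time: 26.88
tcp_pos: [0.4746, 0.2734, 0.1807]
eef_rot: [0.0, 0.698, 0.716, -0.0]
wrist_force: [0.2, -7.7, -0.3]
finger_gap: 0.0152
gripper_force: 3.9
```

Emit:
drive_tool:
  moves:
    - {"slide":[-0.0015,0,0],"dr":[0,0,0],"hand":0.64}
    - {"slide":[-0.0015,0,0],"dr":[0,0,0],"hand":0.64}

```text
time: 27.12
tcp_pos: [0.4747, 0.2709, 0.1809]
eef_rot: [0.0, 0.698, 0.716, 0.001]
wrist_force: [-0.1, 0.5, -0.5]
finger_gap: 0.0156
gripper_force: 0.0
```

Emit:
drive_tool:
  moves:
    - {"slide":[-0.0015,0,0],"dr":[0,0,0],"hand":0.64}
    - {"slide":[-0.001,0,0],"dr":[0,0,0],"hand":0.64}

```text
time: 27.38
tcp_pos: [0.4745, 0.2684, 0.1808]
eef_rot: [0.0, 0.698, 0.716, 0.0]
wrist_force: [-0.7, -0.6, 0.5]
finger_gap: 0.0155
gripper_force: 0.0
```

```bash
python3 -c "
from h import *
goal(.474,.2725,.1795,1.5)
yaw((.479,.19,.018))
"
```

```text
t 27.38 tcp [0.4745 0.2684 0.1808] yaw 1.48 tilt [0.0004 0.0003] shift [ 0.0041 -0.0004  0.0013] turn -0.02 F [-0.7 -0.6  0.5] gap 0.0155
rear edge n 19 x 0.4636 0.5186 y mid 0.1857 yaw 2.2
```

The sideways catch load vanished at the end and the carrier stayed put on backing off: the wide lane is latched. Withdraw and fetch the second narrow carrier.

Emit:
drive_tool:
  moves:
    - {"slide":[0,0,0],"dr":[0,0,0],"hand":0.8}
    - {"slide":[0,0,-0.02],"dr":[0,0,0],"hand":0.8}
    - {"slide":[0,0,-0.05],"dr":[0,0,0],"hand":0.8}
    - {"slide":[0,0,-0.04],"dr":[0,0,0],"hand":0.8}
    - {"slide":[-0.0574,0.005,0],"dr":[0,0,0],"hand":0.8}

```text
time: 28.05
tcp_pos: [0.4815, 0.2126, 0.2938]
eef_rot: [0.001, 0.696, 0.718, 0.003]
wrist_force: [0.1, -1.1, -1.1]
finger_gap: 0.0086
gripper_force: 0.0
```

Emit:
drive_tool:
  moves:
    - {"slide":[-0.0574,0.005,0],"dr":[0,0,0],"hand":0.8}
    - {"slide":[-0.0574,0.005,0],"dr":[0,0,0],"hand":0.8}
    - {"slide":[-0.0574,0.005,0],"dr":[0,0,0],"hand":0.8}
    - {"slide":[-0.0574,0.005,0],"dr":[0,0,0],"hand":0.8}
    - {"slide":[-0.0574,0.005,0],"dr":[0,0,0],"hand":0.8}

```text
time: 28.68
tcp_pos: [0.5133, -0.077, 0.2909]
eef_rot: [0.0, 0.698, 0.716, 0.0]
wrist_force: [1.0, 0.9, -0.1]
finger_gap: 0.0088
gripper_force: 0.0
```

```bash
python3 -c "
from h import *
goal(.5453,-.3607,.22,6)
carrier((.48,.2,.018),24); d=grab('top','t11.png')
im=cv2.imread('pics/t11.png'); cv2.imwrite('pics/t11c.png',cv2.resize(im[115:230,65:235],None,fx=4.6,fy=4.6,interpolation=cv2.INTER_CUBIC))
"
```

```text
t 28.68 tcp [ 0.5133 -0.077   0.2909] yaw 1.48 tilt [ 0.0005 -0.    ] shift [-0.2844  0.0246  0.0709] turn -4.52 F [ 1.   0.9 -0.1] gap 0.0088
```

Emit:
drive_tool:
  moves:
    - {"slide":[-0.0574,0.005,0],"dr":[0,0,0],"hand":0.8}
    - {"slide":[-0.0574,0.005,0],"dr":[0,0,0],"hand":0.8}
    - {"slide":[-0.0574,0.005,0],"dr":[0,0,0],"hand":0.8}
    - {"slide":[-0.0574,0.005,0],"dr":[0,0,0],"hand":0.8}
    - {"slide":[-0.05,0.005,0],"dr":[0,0,-4.5],"hand":0.8}

```text
time: 29.4
tcp_pos: [0.5457, -0.3555, 0.2907]
eef_rot: [0.0, 0.669, 0.743, 0.0]
wrist_force: [0.6, 0.4, -0.1]
finger_gap: 0.0086
gripper_force: 0.0
```

Emit:
drive_tool:
  moves:
    - {"slide":[0,0,0.04],"dr":[0,0,0],"hand":0.8}
    - {"slide":[0,0,0.03],"dr":[0,0,0],"hand":0.8}
    - {"slide":[0,0,0],"dr":[0,0,0],"hand":0.8}

```text
time: 29.78
tcp_pos: [0.5452, -0.3531, 0.2185]
eef_rot: [-0.002, 0.669, 0.743, -0.0]
wrist_force: [0.8, -0.4, 0.7]
finger_gap: 0.009
gripper_force: 0.0
```

```bash
python3 -c "
from h import *
goal(.5453,-.3607,.1805,6)
"
```

```text
t 29.77 tcp [ 0.5452 -0.3531  0.2185] yaw 6.0 tilt [-0.0036  0.0028] shift [-0.0077 -0.0006  0.038 ] turn -0.0 F [ 0.8 -0.4  0.7] gap 0.009
```

View pics/t11c.png

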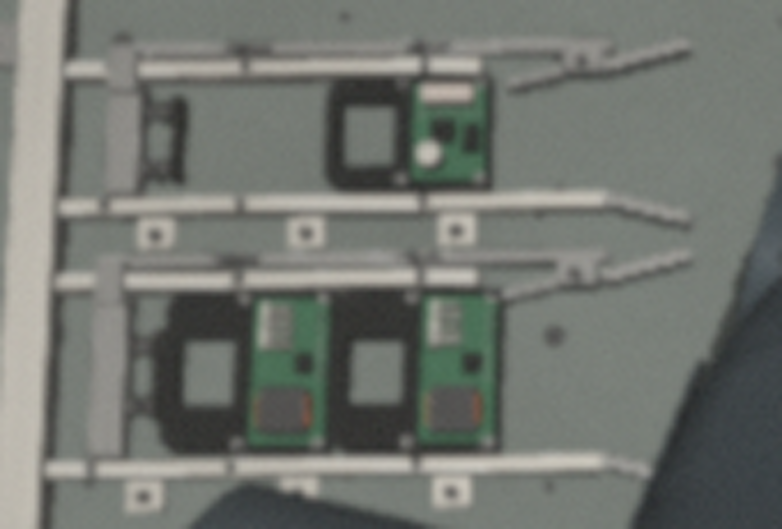

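The wide lane is latched: the catch nose (503,297) stands behind carrier_c's rear edge. The first narrow carrier is past its catch (nose (512,88)). Now hook the last one.

Emit:
drive_tool:
  moves:
    - {"slide":[-0.0075,0,0.01],"dr":[0,0,0],"hand":0.8}
    - {"slide":[0,0,0.01],"dr":[0,0,0],"hand":0.8}
    - {"slide":[0,0,0.009],"dr":[0,0,0],"hand":0.8}
    - {"slide":[0,0,0.008],"dr":[0,0,0],"hand":0.8}
    - {"slide":[0,0,0],"dr":[0,0,0],"hand":0.8}

```text
time: 30.4
tcp_pos: [0.5462, -0.3613, 0.183]
eef_rot: [-0.001, 0.669, 0.743, -0.0]
wrist_force: [0.8, -0.1, 0.3]
finger_gap: 0.0082
gripper_force: 0.0
```

Emit:
drive_tool:
  moves:
    - {"slide":[0,0,0],"dr":[0,0,0],"hand":0.45}
    - {"slide":[0,0,0],"dr":[0,0,0],"hand":0.45}
    - {"slide":[0,0,0],"dr":[0,0,0],"hand":0.45}
  newtons: 20

```text
time: 30.78
tcp_pos: [0.5464, -0.3615, 0.184]
eef_rot: [0.0, 0.669, 0.743, 0.0]
wrist_force: [0.7, -0.2, 0.3]
finger_gap: 0.0235
gripper_force: 0.0
```

```bash
python3 -c "
from h import *
goal(.6400,.01,.1795,1.4)
"
```

```text
t 30.77 tcp [ 0.5464 -0.3615  0.184 ] yaw 5.98 tilt [ 0.0004 -0.0003] shift [0.3598 0.1318 0.0044] turn 4.58 F [ 0.7 -0.2  0.3] gap 0.0235
```

Emit:
drive_tool:
  moves:
    - {"slide":[0,0,0],"dr":[0,0,0],"hand":0.75}
    - {"slide":[0,0,0.002],"dr":[0,0,0],"hand":0.75}
    - {"slide":[0,0,0.0025],"dr":[0,0,0],"hand":0.75}
    - {"slide":[0,0,0],"dr":[0,0,0],"hand":0.6}

```text
time: 31.28
tcp_pos: [0.5462, -0.3615, 0.1788]
eef_rot: [-0.0, 0.669, 0.743, -0.0]
wrist_force: [-1.5, -0.3, 0.0]
finger_gap: 0.0174
gripper_force: 0.3
```

Emit:
drive_tool:
  moves:
    - {"slide":[0,0,0],"dr":[0,0,0],"hand":0.45}
    - {"slide":[0,0,0],"dr":[0,0,0],"hand":0.45}
    - {"slide":[0,0,0],"dr":[0,0,0],"hand":0.45}

```text
time: 31.65
tcp_pos: [0.5463, -0.3615, 0.1792]
eef_rot: [-0.0, 0.669, 0.743, 0.0]
wrist_force: [-0.4, -0.5, -1.8]
finger_gap: 0.0193
gripper_force: 17.6
```

```bash
python3 -c "
from h import *
goal(.6400,.01,.1795,1.4)
"
```

```text
t 31.65 tcp [ 0.5463 -0.3615  0.1792] yaw 5.98 tilt [-0.0001  0.0001] shift [ 3.597e-01  1.318e-01 -3.000e-04] turn 4.58 F [-0.4 -0.5 -1.8] gap 0.0193
```

Emit:
drive_tool:
  moves:
    - {"slide":[0.01,0,0],"dr":[0,0,2.3],"hand":0.45}
    - {"slide":[0.015,0,0],"dr":[0,0,2.3],"hand":0.45}
    - {"slide":[0.0215,0.002,0],"dr":[0,0,0],"hand":0.45}
    - {"slide":[0.0215,0.002,0],"dr":[0,0,0],"hand":0.45}
    - {"slide":[0.0215,0.002,0],"dr":[0,0,0],"hand":0.45}

```text
time: 32.28
tcp_pos: [0.549, -0.2703, 0.1793]
eef_rot: [0.0, 0.698, 0.716, 0.0]
wrist_force: [1.2, -0.3, -1.9]
finger_gap: 0.0196
gripper_force: 17.6
```

Emit:
drive_tool:
  moves:
    - {"slide":[0.0215,0.002,0],"dr":[0,0,0],"hand":0.45}
    - {"slide":[0.0215,0.002,0],"dr":[0,0,0],"hand":0.45}
    - {"slide":[0.0215,0.002,0],"dr":[0,0,0],"hand":0.45}
    - {"slide":[0.0215,0.002,0],"dr":[0,0,0],"hand":0.45}
    - {"slide":[0.0215,0.011,0],"dr":[0,0,0],"hand":0.45}

```text
time: 32.9
tcp_pos: [0.5651, -0.1626, 0.1792]
eef_rot: [-0.0, 0.699, 0.715, -0.0]
wrist_force: [-0.1, -0.8, -1.1]
finger_gap: 0.0192
gripper_force: 17.6
```

Emit:
drive_tool:
  moves:
    - {"slide":[0.0215,0.011,0],"dr":[0,0,0],"hand":0.45}
    - {"slide":[0.0215,0.011,0],"dr":[0,0,0],"hand":0.45}
    - {"slide":[0.0215,0.011,0],"dr":[0,0,0],"hand":0.45}
    - {"slide":[0.0215,0.011,0],"dr":[0,0,0],"hand":0.45}
    - {"slide":[0.0215,0.011,0],"dr":[0,0,0],"hand":0.45}

```text
time: 33.52
tcp_pos: [0.6177, -0.0537, 0.1791]
eef_rot: [-0.0, 0.699, 0.716, -0.0]
wrist_force: [-0.7, -0.8, -0.8]
finger_gap: 0.0192
gripper_force: 17.6
```

Emit:
drive_tool:
  moves:
    - {"slide":[0.0215,0.011,0],"dr":[0,0,0],"hand":0.45}
    - {"slide":[0.0215,0.011,0],"dr":[0,0,0],"hand":0.45}
    - {"slide":[0.012,0,0],"dr":[0,0,0],"hand":0.45}
    - {"slide":[0.006,0,0],"dr":[0,0,0],"hand":0.45}
    - {"slide":[0,0,0],"dr":[0,0,0],"hand":0.45}

```text
time: 34.15
tcp_pos: [0.6379, 0.0063, 0.1792]
eef_rot: [-0.0, 0.699, 0.716, -0.0]
wrist_force: [0.6, 0.8, -1.2]
finger_gap: 0.0194
gripper_force: 17.7
```

```bash
python3 -c "
from h import *
goal(.6400,.01,.1795,1.4)
yaw((.64,-.065,.018))
"
```

```text
t 34.15 tcp [0.6379 0.0063 0.1792] yaw 1.38 tilt [-0.0003  0.0001] shift [ 0.0036  0.0022 -0.0003] turn -0.02 F [ 0.6  0.8 -1.2] gap 0.0194
rear edge n 8 x 0.6148 0.6497 y mid -0.0705 yaw 0.7
```

Emit:
drive_tool:
  moves:
    - {"slide":[0.008,0.0012,0],"dr":[0,0,0],"hand":0.48}
    - {"slide":[0.01,0.0012,0],"dr":[0,0,0],"hand":0.48}
    - {"slide":[0.01,0,0],"dr":[0,0,0],"hand":0.48}
    - {"slide":[0.01,0,0],"dr":[0,0,0],"hand":0.48}
    - {"slide":[0.01,0,0],"dr":[0,0,0],"hand":0.48}

```text
time: 34.83
tcp_pos: [0.6393, 0.0551, 0.1792]
eef_rot: [-0.0, 0.698, 0.716, -0.0]
wrist_force: [0.4, 0.0, -1.3]
finger_gap: 0.0191
gripper_force: 17.7
```

Emit:
drive_tool:
  moves:
    - {"slide":[0.01,0,0],"dr":[0,0,0],"hand":0.48}
    - {"slide":[0.01,0,0],"dr":[0,0,0],"hand":0.55}
    - {"slide":[0.01,0,0],"dr":[0,0,0],"hand":0.64}
    - {"slide":[0.01,0,0],"dr":[0,0,0],"hand":0.64}
    - {"slide":[0.01,0,0],"dr":[0,0,0],"hand":0.64}

```text
time: 35.45
tcp_pos: [0.6382, 0.1049, 0.1793]
eef_rot: [0.0, 0.699, 0.716, 0.0]
wrist_force: [-0.2, -1.9, 0.8]
finger_gap: 0.0153
gripper_force: 1.0
```

Emit:
drive_tool:
  moves:
    - {"slide":[0.01,0,0],"dr":[0,0,0],"hand":0.64}
    - {"slide":[0.01,0,0],"dr":[0,0,0],"hand":0.64}
    - {"slide":[0.01,0,0],"dr":[0,0,0],"hand":0.64}
    - {"slide":[0.01,0,0],"dr":[0,0,0],"hand":0.64}
    - {"slide":[0.01,0,0],"dr":[0,0,0],"hand":0.64}

```text
time: 36.08
tcp_pos: [0.6366, 0.1547, 0.179]
eef_rot: [-0.0, 0.699, 0.716, -0.001]
wrist_force: [-3.5, -4.7, 2.7]
finger_gap: 0.0154
gripper_force: 2.7
```

```bash
python3 -c "
from h import *
goal(.6352,.24,.1795,1.4)
yaw((.637,.07,.018))
"
```

```text
t 36.08 tcp [0.6366 0.1547 0.179 ] yaw 1.38 tilt [-0.0016 -0.0006] shift [ 0.0853  0.0006 -0.0005] turn -0.02 F [-3.5 -4.7  2.7] gap 0.0154
rear edge n 3 x 0.6134 0.626 y mid 0.0694 yaw 15.9
```

Emit:
drive_tool:
  moves:
    - {"slide":[0.01,0,0],"dr":[0,0,0],"hand":0.64}
    - {"slide":[0.01,0,0],"dr":[0,0,0],"hand":0.64}
    - {"slide":[0.01,0,0],"dr":[0,0,0],"hand":0.64}
    - {"slide":[0.01,0,0],"dr":[0,0,0],"hand":0.64}
    - {"slide":[0.01,0,0],"dr":[0,0,0],"hand":0.64}

```text
time: 36.75
tcp_pos: [0.6356, 0.2046, 0.179]
eef_rot: [-0.0, 0.699, 0.716, -0.0]
wrist_force: [-2.7, -4.1, 1.8]
finger_gap: 0.0154
gripper_force: 3.4
```

Emit:
drive_tool:
  moves:
    - {"slide":[0.01,0,0],"dr":[0,0,0],"hand":0.64}
    - {"slide":[0.01,0,0],"dr":[0,0,0],"hand":0.64}
    - {"slide":[0.008,0,0],"dr":[0,0,0],"hand":0.64}
    - {"slide":[0.005,0,0],"dr":[0,0,0],"hand":0.64}
    - {"slide":[0.003,0,0],"dr":[0,0,0],"hand":0.64}

```text
time: 37.38
tcp_pos: [0.6347, 0.2406, 0.179]
eef_rot: [-0.0, 0.699, 0.716, -0.0]
wrist_force: [-2.9, -5.7, 2.6]
finger_gap: 0.0154
gripper_force: 3.4
```

Emit:
drive_tool:
  moves:
    - {"slide":[0.002,0,0],"dr":[0,0,0],"hand":0.64}
    - {"slide":[0.002,0,0],"dr":[0,0,0],"hand":0.64}

```text
time: 37.62
tcp_pos: [0.6346, 0.2444, 0.179]
eef_rot: [-0.0, 0.699, 0.716, -0.0]
wrist_force: [-2.8, -4.1, 2.1]
finger_gap: 0.0155
gripper_force: 3.2
```

Emit:
drive_tool:
  moves:
    - {"slide":[0.002,0,0],"dr":[0,0,0],"hand":0.64}

```text
time: 37.75
tcp_pos: [0.6346, 0.2464, 0.179]
eef_rot: [-0.0, 0.699, 0.716, -0.0]
wrist_force: [-2.7, -5.5, 1.3]
finger_gap: 0.0155
gripper_force: 3.1
```

Emit:
drive_tool:
  moves:
    - {"slide":[0.001,0,0],"dr":[0,0,0],"hand":0.64}

```text
time: 37.88
tcp_pos: [0.6345, 0.2474, 0.179]
eef_rot: [-0.0, 0.699, 0.716, -0.0]
wrist_force: [-2.9, -4.8, 1.1]
finger_gap: 0.0156
gripper_force: 2.9
```

Emit:
drive_tool:
  moves:
    - {"slide":[0.001,0,0],"dr":[0,0,0],"hand":0.64}

```text
time: 38.0
tcp_pos: [0.6345, 0.2484, 0.179]
eef_rot: [-0.0, 0.699, 0.716, -0.0]
wrist_force: [-3.5, -4.4, 0.7]
finger_gap: 0.0152
gripper_force: 2.9
```

```bash
python3 -c "
from h import *
goal(.6352,.26,.1795,1.4)
yaw((.637,.17,.018))
"
```

```text
t 38.0 tcp [0.6345 0.2484 0.179 ] yaw 1.37 tilt [-0.0008 -0.0005] shift [ 0.0116  0.001  -0.0005] turn -0.03 F [-3.5 -4.4  0.7] gap 0.0152
rear edge n 2 x 0.6377 0.6409 y mid 0.1639 yaw 2.0
```

Emit:
drive_tool:
  moves:
    - {"slide":[0.001,0,0],"dr":[0,0,0],"hand":0.64}
    - {"slide":[0.001,0,0],"dr":[0,0,0],"hand":0.64}

```text
time: 38.3
tcp_pos: [0.6345, 0.2503, 0.179]
eef_rot: [-0.0, 0.699, 0.716, -0.0]
wrist_force: [-3.7, -3.8, 1.6]
finger_gap: 0.0153
gripper_force: 3.2
```

Emit:
drive_tool:
  moves:
    - {"slide":[0.001,0,0],"dr":[0,0,0],"hand":0.64}
    - {"slide":[0.001,0,0],"dr":[0,0,0],"hand":0.64}

```text
time: 38.55
tcp_pos: [0.6345, 0.2523, 0.179]
eef_rot: [-0.0, 0.699, 0.716, -0.0]
wrist_force: [-2.6, -5.5, 1.7]
finger_gap: 0.0149
gripper_force: 3.2
```

Emit:
drive_tool:
  moves:
    - {"slide":[0.001,0,0],"dr":[0,0,0],"hand":0.64}

```text
time: 38.67
tcp_pos: [0.6345, 0.2533, 0.179]
eef_rot: [-0.0, 0.699, 0.716, -0.0]
wrist_force: [-1.6, -4.9, 1.0]
finger_gap: 0.0151
gripper_force: 3.1
```

Emit:
drive_tool:
  moves:
    - {"slide":[0.001,0,0],"dr":[0,0,0],"hand":0.64}

```text
time: 38.8
tcp_pos: [0.6344, 0.2543, 0.179]
eef_rot: [-0.0, 0.699, 0.716, -0.0]
wrist_force: [-2.4, -5.1, 1.3]
finger_gap: 0.0155
gripper_force: 3.1
```

Emit:
drive_tool:
  moves:
    - {"slide":[0.001,0,0],"dr":[0,0,0],"hand":0.64}
    - {"slide":[0.001,0,0],"dr":[0,0,0],"hand":0.64}

```text
time: 39.05
tcp_pos: [0.6344, 0.2563, 0.179]
eef_rot: [-0.0, 0.699, 0.716, -0.0]
wrist_force: [-3.3, -4.8, 1.0]
finger_gap: 0.0152
gripper_force: 3.1
```

Emit:
drive_tool:
  moves:
    - {"slide":[0.001,0,0],"dr":[0,0,0],"hand":0.64}

```text
time: 39.17
tcp_pos: [0.6343, 0.2573, 0.179]
eef_rot: [-0.0, 0.699, 0.716, -0.0]
wrist_force: [-2.6, -3.6, 0.6]
finger_gap: 0.0154
gripper_force: 3.1
```

Emit:
drive_tool:
  moves:
    - {"slide":[0.001,0,0],"dr":[0,0,0],"hand":0.64}

```text
time: 39.3
tcp_pos: [0.6343, 0.2583, 0.179]
eef_rot: [-0.0, 0.699, 0.716, -0.0]
wrist_force: [-3.6, -5.1, 1.3]
finger_gap: 0.0151
gripper_force: 3.1
```

Emit:
drive_tool:
  moves:
    - {"slide":[0.001,0,0],"dr":[0,0,0],"hand":0.64}

```text
time: 39.42
tcp_pos: [0.6343, 0.2593, 0.179]
eef_rot: [-0.0, 0.699, 0.715, -0.0]
wrist_force: [-2.0, -5.4, 2.3]
finger_gap: 0.0152
gripper_force: 3.1
```

Emit:
drive_tool:
  moves:
    - {"slide":[0.001,0,0],"dr":[0,0,0],"hand":0.64}

```text
time: 39.55
tcp_pos: [0.6343, 0.2603, 0.179]
eef_rot: [-0.0, 0.699, 0.716, -0.0]
wrist_force: [-1.6, -4.6, 1.1]
finger_gap: 0.0157
gripper_force: 3.1
```

Emit:
drive_tool:
  moves:
    - {"slide":[0.001,0,0],"dr":[0,0,0],"hand":0.64}

```text
time: 39.67
tcp_pos: [0.6342, 0.2613, 0.179]
eef_rot: [-0.0, 0.699, 0.716, -0.0]
wrist_force: [-2.6, -4.9, 1.7]
finger_gap: 0.0156
gripper_force: 3.1
```

Emit:
drive_tool:
  moves:
    - {"slide":[0.001,0,0],"dr":[0,0,0],"hand":0.64}

```text
time: 39.8
tcp_pos: [0.6342, 0.2623, 0.179]
eef_rot: [-0.0, 0.699, 0.716, -0.0]
wrist_force: [-2.5, -4.3, 1.4]
finger_gap: 0.0152
gripper_force: 3.1
```

Emit:
drive_tool:
  moves:
    - {"slide":[0.001,0,0],"dr":[0,0,0],"hand":0.64}

```text
time: 39.92
tcp_pos: [0.6342, 0.2633, 0.179]
eef_rot: [-0.0, 0.699, 0.716, -0.0]
wrist_force: [-1.9, -4.4, 1.2]
finger_gap: 0.0156
gripper_force: 3.1
```

Emit:
drive_tool:
  moves:
    - {"slide":[0.001,0,0],"dr":[0,0,0],"hand":0.64}

```text
time: 40.05
tcp_pos: [0.6342, 0.2643, 0.179]
eef_rot: [-0.0, 0.699, 0.716, -0.0]
wrist_force: [-2.3, -4.7, 0.9]
finger_gap: 0.0156
gripper_force: 3.1
```

Emit:
drive_tool:
  moves:
    - {"slide":[0.001,0,0],"dr":[0,0,0],"hand":0.64}

```text
time: 40.17
tcp_pos: [0.6342, 0.2653, 0.179]
eef_rot: [-0.0, 0.699, 0.716, -0.0]
wrist_force: [-3.0, -4.4, 0.7]
finger_gap: 0.0156
gripper_force: 3.1
```

Emit:
drive_tool:
  moves:
    - {"slide":[0.001,0,0],"dr":[0,0,0],"hand":0.64}

```text
time: 40.3
tcp_pos: [0.6341, 0.2664, 0.179]
eef_rot: [-0.0, 0.699, 0.716, -0.0]
wrist_force: [-2.5, -4.4, 1.6]
finger_gap: 0.0151
gripper_force: 3.1
```

Emit:
drive_tool:
  moves:
    - {"slide":[0.001,0,0],"dr":[0,0,0],"hand":0.64}

```text
time: 40.42
tcp_pos: [0.6341, 0.2673, 0.179]
eef_rot: [-0.0, 0.699, 0.716, -0.0]
wrist_force: [-2.2, -4.7, 1.3]
finger_gap: 0.0158
gripper_force: 3.1
```

Emit:
drive_tool:
  moves:
    - {"slide":[0.001,0,0],"dr":[0,0,0],"hand":0.64}

```text
time: 40.55
tcp_pos: [0.6341, 0.2683, 0.179]
eef_rot: [-0.0, 0.699, 0.716, -0.0]
wrist_force: [-2.6, -4.2, 2.0]
finger_gap: 0.0154
gripper_force: 3.1
```

Emit:
drive_tool:
  moves:
    - {"slide":[0.001,0,0],"dr":[0,0,0],"hand":0.64}

```text
time: 40.67
tcp_pos: [0.6341, 0.2693, 0.179]
eef_rot: [-0.0, 0.699, 0.716, -0.0]
wrist_force: [-3.0, -6.8, 1.3]
finger_gap: 0.0152
gripper_force: 3.9
```

Emit:
drive_tool:
  moves:
    - {"slide":[0.001,0,0],"dr":[0,0,0],"hand":0.64}

```text
time: 40.8
tcp_pos: [0.6341, 0.2701, 0.179]
eef_rot: [0.0, 0.699, 0.716, -0.001]
wrist_force: [-2.5, -7.3, 1.3]
finger_gap: 0.0155
gripper_force: 4.1
```

Buffer contact at y ≈ 0.2688; press on until the side load drops.

Emit:
drive_tool:
  moves:
    - {"slide":[0.001,0,0],"dr":[0,0,0],"hand":0.64}
    - {"slide":[0.001,0,0],"dr":[0,0,0],"hand":0.64}

```text
time: 41.05
tcp_pos: [0.634, 0.2719, 0.179]
eef_rot: [0.0, 0.699, 0.716, -0.001]
wrist_force: [-3.6, -7.0, 1.9]
finger_gap: 0.0151
gripper_force: 4.5
```

Emit:
drive_tool:
  moves:
    - {"slide":[0.001,0,0],"dr":[0,0,0],"hand":0.64}

```text
time: 41.18
tcp_pos: [0.634, 0.273, 0.1791]
eef_rot: [0.0, 0.699, 0.716, -0.001]
wrist_force: [-3.3, -5.7, 2.9]
finger_gap: 0.0154
gripper_force: 4.0
```

Emit:
drive_tool:
  moves:
    - {"slide":[0.001,0,0],"dr":[0,0,0],"hand":0.64}

```text
time: 41.3
tcp_pos: [0.6341, 0.274, 0.1791]
eef_rot: [0.0, 0.699, 0.716, -0.0]
wrist_force: [-0.5, -6.8, 0.7]
finger_gap: 0.0154
gripper_force: 4.2
```

Emit:
drive_tool:
  moves:
    - {"slide":[0.0007,0,0],"dr":[0,0,0],"hand":0.64}

```text
time: 41.42
tcp_pos: [0.6342, 0.2746, 0.179]
eef_rot: [0.0, 0.699, 0.716, -0.0]
wrist_force: [-0.5, -9.0, 1.1]
finger_gap: 0.0153
gripper_force: 4.6
```

Emit:
drive_tool:
  moves:
    - {"slide":[0,0,0],"dr":[0,0,0],"hand":0.64}

```text
time: 41.55
tcp_pos: [0.6342, 0.2746, 0.1791]
eef_rot: [0.0, 0.699, 0.716, -0.0]
wrist_force: [-1.2, -7.6, 0.6]
finger_gap: 0.0157
gripper_force: 4.0
```

Side load dropped, the same signature as before. Back off, check it holds, and withdraw clear.

Emit:
drive_tool:
  moves:
    - {"slide":[-0.0015,0,0],"dr":[0,0,0],"hand":0.64}
    - {"slide":[-0.0015,0,0],"dr":[0,0,0],"hand":0.64}

```text
time: 41.8
tcp_pos: [0.6342, 0.2723, 0.1792]
eef_rot: [-0.0, 0.699, 0.716, 0.0]
wrist_force: [-0.1, -0.8, -0.5]
finger_gap: 0.0152
gripper_force: 0.0
```

Emit:
drive_tool:
  moves:
    - {"slide":[-0.0025,0,0],"dr":[0,0,0],"hand":0.75}
    - {"slide":[0,0,0],"dr":[0,0,0],"hand":0.8}
    - {"slide":[0,0,-0.02],"dr":[0,0,0],"hand":0.8}
    - {"slide":[0,0,-0.05],"dr":[0,0,0],"hand":0.8}
    - {"slide":[0,0,-0.04],"dr":[0,0,0],"hand":0.8}

```text
time: 42.42
tcp_pos: [0.6343, 0.2696, 0.2927]
eef_rot: [0.0, 0.699, 0.716, 0.001]
wrist_force: [0.3, -0.6, -0.2]
finger_gap: 0.0085
gripper_force: 0.0
```

Emit:
drive_tool:
  moves:
    - {"slide":[-0.06,-0.005,0],"dr":[0,0,0],"hand":0.8}
    - {"slide":[-0.06,-0.005,0],"dr":[0,0,0],"hand":0.8}
    - {"slide":[-0.06,-0.005,0],"dr":[0,0,0],"hand":0.8}
    - {"slide":[-0.06,-0.005,0],"dr":[0,0,0],"hand":0.8}
    - {"slide":[-0.06,-0.005,0],"dr":[0,0,0],"hand":0.8}

```text
time: 43.05
tcp_pos: [0.6162, -0.0329, 0.291]
eef_rot: [0.001, 0.698, 0.716, 0.001]
wrist_force: [0.9, -0.1, 0.2]
finger_gap: 0.0086
gripper_force: 0.0
```

Emit:
drive_tool:
  moves:
    - {"slide":[-0.06,0,0],"dr":[0,0,0],"hand":0.8}
    - {"slide":[0,0,0],"dr":[0,0,0],"hand":0.8}
    - {"slide":[0,0,0],"dr":[0,0,0],"hand":0.8}

```text
time: 43.42
tcp_pos: [0.6179, -0.0908, 0.2902]
eef_rot: [0.0, 0.699, 0.715, 0.0]
wrist_force: [-0.3, 0.1, 0.0]
finger_gap: 0.0089
gripper_force: 0.0
```

```bash
python3 -c "
from h import *
goal(.5,.2)
d=grab('top','t12.png'); im=d['frame'].astype(int); old=cv2.imread('pics/t11.png')[:,:,::-1].astype(int)
# board rear edges and catch noses per lane (lane y of mouths .111/.108)
for nm,x0,ym in(('narrow',.634,.111),('wide',.474,.108)):
    g=(im[...,1]-im[...,0]>22)&(im[...,1]-im[...,2]>6)
    ys=[]
    for dx in(-.02,0,.02):
        L=np.arange(.12,.45,.001); v=[g[tuple(int(round(t)) for t in proj(d,(x0+dx,y,.018))[::-1])] for y in L]; ys.append([round(a,3) for a,p,q in zip(L[1:],v,v[1:]) if p!=q])
    print(nm,'board edges y',ys)
    hw=.042 if nm=='narrow' else .057
    xs=x0+.0035+hw-.006   # line 6 mm inside the +x rail
    print('  catch line',[int(im[tuple(int(round(t)) for t in proj(d,(xs,y,.016))[::-1])].max()) for y in np.arange(.14,.20,.004)])
"
```

```text
t 43.42 tcp [ 0.6179 -0.0908  0.2902] yaw 1.35 tilt [0.0011 0.    ] shift [ 2.935e-01 -1.110e-01 -1.000e-04] turn None F [-0.3  0.1  0. ] gap 0.0089
narrow board edges y [[np.float64(0.186), np.float64(0.214), np.float64(0.296), np.float64(0.324)], [np.float64(0.187), np.float64(0.19), np.float64(0.202), np.float64(0.206), np.float64(0.224), np.float64(0.233), np.float64(0.313), np.float64(0.316), np.float64(0.334), np.float64(0.343)], [np.float64(0.188), np.float64(0.194), np.float64(0.228), np.float64(0.234), np.float64(0.295), np.float64(0.305)]]
  catch line [101, 99, 93, 88, 94, 101, 116, 119, 124, 126, 130, 114, 103, 104, 88]
wide board edges y [[], [], [np.float64(0.188), np.float64(0.206)]]
  catch line [102, 105, 108, 103, 105, 112, 123, 130, 133, 140, 120, 95, 89, 90, 71]
```

```bash
python3 -c "
from workcell import arm
print(arm.job_done())"
```

```text
the job is handed in; nothing more can be done
None
```

I handed the job in at 43 s of 72: both narrow carriers are in the narrow lane and carrier_c is behind carrier_d in the wide lane. Forces and camera readings indicate both catches snapped in with the buffers pressed. No verdict came back.

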